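# Pack the extension bars into the pinned tool crate

## Task

Pull the yellow-headed pin out of the hasp of the red crate and put it in the steel tray, then lift the lid free and lay it flat, handle up, in the middle of the black rubber mat. Snap every extension bar out of the clips of the blue rack and lay them in the crate, together with the bar that lies loose on the bench, all lying down inside below the rim; only when they are all in, slide the orange sign-out slider level with the green mark, and leave the crate open. Do not knock over the glass jar.

Things in the scene. Friction and masses are not known exactly. Their poses are not given: they have to be found in the camera images.
- crate: Red steel crate bolted to the bench, outside 190 (x) x 200 (y) x 70 mm high, walls and floor 6 mm; origin under its centre, on the table. Its -x side faces the robot and carries the steel staple.
- staple (a point): The middle of the eye of the steel staple: an upright loop (20 mm wide in the crate's y, 6 mm thick in x, top 94 mm above the table) standing 111 mm before the crate's centre and 80 mm above the table, up through the slot of the lid's tongue. The pin passes through it along the crate's x.
- crate_in (a point): Centre of the crate's inner floor, 6 mm above the table; inside 178 (x) x 188 (y) mm, 64 mm deep. Axes as the crate.
- pin_head (a point): Centre of the pin's yellow head, a block 26 (x) x 14 (y) x 22 (z) mm, the place to grip. The steel shank (8 mm thick, 50 mm long) runs from it along +x. At the start it is through the staple, over the lid, level along the crate's x; the head is on the robot's side, 147 mm before the crate's centre, 80 mm up. Pull it straight out along -x by 45 mm or more; it slides easily. 50 g.
- pin_mid (a point): Middle of the pin's whole length (on its axis, 25 mm from the head's centre towards the shank).
- lid_handle (a point): Centre of the lid's black handle bar, 14 mm square, 100 mm long along the lid's y, centred 36 mm above the lid's underside, 23 mm free beneath it. Closed, the lid lies on the crate's rim (underside 70 mm above the table); once the pin is out it must be raised 30 mm or more to clear the staple before it goes sideways.
- lid_plate (a point): Centre of the lid's plate, 3 mm above its underside; axes of the lid.
- mat_top (a point): Centre of the upper face of the black rubber mat, 240 (x) x 230 (y) mm, 4 mm thick, fixed to the bench.
- tray_in (a point): Centre of the inner floor (4 mm above the table) of the loose steel tray for the pin, outside 125 (x) x 105 (y) x 16 mm, walls 4 mm; 0.35 kg.
- rack: Blue clip rack, bolted down: base 250 (x) x 130 (y) x 8 mm, origin under the middle clip. Clip pairs at x = -80, 0, +80 mm, each for one bar along y, axis 60 mm up; posts (12 mm wide, 76 mm high) and black sprung jaws at y = -40 and +40 mm. Clips open to the rack's -x, which faces the robot. Posts stand 17 to 25 mm behind the bar's axis, jaws reach 11 mm before it.
- barA_mid (a point): Centre of a steel extension bar, 130 mm long, lying along its y: round shank 16 mm thick, square 22 mm heads, 13 mm long, on the ends; 0.22 kg. May be absent. Held level by a sprung clip pair of the rack: pinch the shank at mid-length, between the posts, and pull it level along the rack's -x by some 30 mm; it snaps out at 8 to 15 N. It cannot be lifted straight up. It is the one in the front clip (x = -80 mm of the rack).
- barB_mid (a point): Centre of a steel extension bar, 130 mm long, lying along its y: round shank 16 mm thick, square 22 mm heads, 13 mm long, on the ends; 0.22 kg. May be absent. Held level by a sprung clip pair of the rack: pinch the shank at mid-length, between the posts, and pull it level along the rack's -x by some 30 mm; it snaps out at 8 to 15 N. It cannot be lifted straight up. It is the one in the middle clip (x = 0).
- barC_mid (a point): Centre of a steel extension bar, 130 mm long, lying along its y: round shank 16 mm thick, square 22 mm heads, 13 mm long, on the ends; 0.22 kg. May be absent. Held level by a sprung clip pair of the rack: pinch the shank at mid-length, between the posts, and pull it level along the rack's -x by some 30 mm; it snaps out at 8 to 15 N. It cannot be lifted straight up. It is the one in the rear clip (x = +80 mm).
- barD_mid (a point): Centre of a steel extension bar, 130 mm long, lying along its y: round shank 16 mm thick, square 22 mm heads, 13 mm long, on the ends; 0.22 kg. This one lies loose on the bench at the start.
- tag (a joint): Travel of the orange sign-out slider along its track, 0 to 0.09 m; grows along its base's +y. Stays where it is left; friction about 1.5 N.
- tag_top (a point): Centre of the top face of the orange slider grip, 28 (across the track, x) x 20 (along the track, y) x 40 mm high, its top 54.5 mm above the table; y runs along the track. The grey track base is 40 x 140 x 14 mm.
- mark_line (a point): Centre of the top of the green mark, 8 mm wide, beside the track on its +x side, 32 mm from the track's middle line and 12 mm above the table; axes as the slider's. The slider is right when its middle is level with this mark (same y in these axes).
- jar: Glass jar with a red cap, 60 mm diameter, 75 mm high, standing behind the crate; origin under its centre. A bystander: it must not fall over.
- lid: The loose lid: red plate 192 (x) x 206 (y) x 6 mm, 0.4 kg, with a slotted steel tongue on its -x side that reaches 130 mm from the centre and goes round the staple. Origin at the centre of its underside, z is its upper side, where the handle is.
- pin: The pin (see point pin_head): origin on its axis where head and shank meet.
- barA: The bar of point barA_mid; origin 11 mm below its centre, under the middle.
- barB: The bar of point barB_mid; origin 11 mm below its centre, under the middle.
- barC: The bar of point barC_mid; origin 11 mm below its centre, under the middle.
- barD: The bar of point barD_mid; origin 11 mm below its centre, under the middle.
Not all that is in view belongs to the job. What is shaped like the barD but pink is not meant.

How it is judged:
On the way, in this order (a step that is already met when the one before it is completed fails the run):
1. the pin is out of the staple (distance between pin_mid and staple above 0.07 m), for 0.1 s.
2. the lid lies flat on the mat, handle up (horizontal distance between lid_plate and mat_top below 0.05 m and height (world z) of lid_plate below 0.02 m and angle between lid_plate's own z axis and vertical below 0.1 rad), for 0.2 s.
3. every bar that is there lies in the crate, below the rim (x of barA_mid in the frame of crate between -0.089 and 0.089 m and y of barA_mid in the frame of crate between -0.094 and 0.094 m and height (world z) of each of barA_mid, barB_mid, barC_mid, barD_mid below 0.05 m and angle between barA_mid's own y axis and vertical between 1.15 and 1.99 rad and x of barB_mid in the frame of crate between -0.089 and 0.089 m and y of barB_mid in the frame of crate between -0.094 and 0.094 m and angle between barB_mid's own y axis and vertical between 1.15 and 1.99 rad and x of barC_mid in the frame of crate between -0.089 and 0.089 m and y of barC_mid in the frame of crate between -0.094 and 0.094 m and angle between barC_mid's own y axis and vertical between 1.15 and 1.99 rad and x of barD_mid in the frame of crate between -0.089 and 0.089 m and y of barD_mid in the frame of crate between -0.094 and 0.094 m and angle between barD_mid's own y axis and vertical between 1.15 and 1.99 rad), for 0.2 s.
4. the slider is level with the green mark (y of tag_top in the frame of mark_line between -0.005 and 0.005 m), for 0.2 s.
At the end, for the whole second after the job is handed in: Every bar present lies level inside the crate (centre under 50 mm above the table); lid flat on the mat, handle up, within 50 mm of its middle; pin's middle inside the tray; slider within 5 mm of the green mark along the track; all released and at rest (all of step 2 and all of step 3 and all of step 4 and x of pin_mid in the frame of tray_in between -0.058 and 0.058 m and y of pin_mid in the frame of tray_in between -0.048 and 0.048 m and height (world z) of pin_mid below 0.035 m and linear speed of each of lid, pin, barA, barB, barC, barD below 0.02 m/s); the robot touches nothing.
It fails at once if the glass jar is knocked over (angle between jar's own z axis and vertical above 0.5 rad).
Of barA, barB, barC only 2 to 3 are there at a start; the rules pass over those that are not, and their reading is None.
At some moment in a run one of barD, tray may be knocked a few centimetres aside while the robot is not near it.
Once in a run the grip may slacken for a moment while it holds something.
It also fails if it takes over 200 s, if anything falls off the work surface, if the arm or the gripper's body presses on something with over 40 N, if the wrist force passes 120 N, or if a joint passes its speed limit or range.

## Robot

A 6-joint arm with a two-finger parallel gripper is mounted at the origin on the work surface. World frame = base frame: x ahead of the robot, y to its left, z up, the work surface at z = 0. Lengths are in m, angles in rad, forces in N, time in s.
With the tool pointing down it reaches from about 0.4 to 0.825 m from the base axis. Payload 7 kg.
Tool frame: the origin (TCP) lies on the mounting face of the last link; the fingertips stand 178 mm ahead of it and the grasp point (between the pads) lies arm.grip_depth ahead of it (arm.grip_depth is the distance from the TCP to the grasp point, in m); z points along the fingers, y is the direction in which the jaws open and shut (so a half turn about z gives the same grasp; the last joint's range is limited). The gripper opens to 88 mm and grips with 3 to 60 N. Pads are 19 mm wide; open, the fingers measure 130 mm over their backs; the gripper's body (78 mm by 193 mm) begins 47 mm behind the grasp point.
Start: joints at [1.616, 0.359, 0.012, 0, -1.224, -0.288], TCP at [0.162, 0.655, 0.405] pointing down, gripper open.
Joint ranges: [-3.07, 3.07], [-1.43, 2.12], [-1.02, 1.25], [-3.03, 1.67], [-3.05, -0], [-3.03, 3.03]. Speed limits (rad/s): [2.39, 2.39, 3.01, 3.14, 3.14, 3.14].

## Interface

Orientations are given as [roll, pitch, yaw] about the fixed x, y, z axes, in that order (R = Rz(yaw) Ry(pitch) Rx(roll)).
In Python, from station import arm gives the robot as it stands.
- The arm moves only by the tool carry_out, never from a script. Its argument "targets" is a list that holds one entry, the list of rows, each a list of 7 numbers: the turn, a rotation vector about the tool's x, y, z in units of 8 degrees (1.0 is 8 degrees), then the shift along the tool's x, y, z in units of 2.5 cm (1.0 is 2.5 cm), then the opening, from -1 (shut) to 1 (fully open). A call has 1 to 20 rows; each row shifts and turns the commanded pose from where the row before left it, along the tool's axes as they then stand; what a row does not reach is not made up. A row lasts 1/8 s, in which the tool goes at most 62.5 mm and 10.7 degrees, less where a joint would pass 70% of its speed; a pose out of reach is approached as far as the arm can. A call with a number of a shift or a turn outside -1 to 1 is refused whole. A call with a gripper value outside its range is refused whole. The fingers move at their own pace and stop on an object; "squeeze" is the grip in N (left out, the last holds). Time passes only in rows, so rows that do not move let the fingers close. It gives the time, the measured TCP pose, the force and the opening at its end, in the units of the state.
- arm.get_state(): the state, without advancing time (a new reading comes with each control period).
- arm.grab_frame(name): name is "scene" or "top"; returns (picture, depth): 384x512x3 uint8, red, green, blue; 384x512 float32, m along the optical axis (not along the pixel's ray), 0 where there is no reading.
- arm.camera_model(name): a dict with "camera_matrix" (3x3 intrinsics, pixels), "distortion" ([k1, k2, p1, p2, k3] as OpenCV has them; the pictures are not rectified), "world_from_camera" (4x4, takes a point from camera to world coordinates). Camera axes: x right, y down, z forward; pixel columns grow to the right and rows downward; lengths in m; the calibration is good to about 2 mm. A picture is of the moment at which its call begins. camera_model takes no time and is no camera call.
- arm.job_done(): hands the job in, once; it reports no verdict.
Trained networks look in the newest picture that a camera, given by its name, has taken for a name from the list of things; names that differ only in an ending like _2 or _b are one class to them, and where a whole thing is asked for, a point or a joint stands for the part that bears it (a point fixed in the world has none). Each returns a list of dicts, best first, with "conf" (0 to 1); they miss things now and then, are a little off and sometimes report something else, mostly with a low value. They report only what shows in the picture. A call takes as long as a camera call. They do not tell look-alikes from the thing itself.
- arm.spot_in(camera, query): "point" ([row, column] in pixels, amid what is visible of it).
- arm.landmark_of(camera, query): "point" ([row, column] in pixels: a listed point, or the origin of a listed thing).
The state is a dict: "t": time; "q": joint angles; "qd": joint speeds; "joint_efforts": joint torques, N m; "eef_pos": TCP position; "ee_rot": TCP orientation; "force": force on the tool from outside, world axes, zero at the start; "moment": the same for the moment, N m; "width": finger opening in m.
Only numpy, scipy, OpenCV 4.12 (cv2) and the standard library are available. Lean on these libraries where they do the work, as an engineer would, in place of code of your own. Each camera call takes 0.05 s, during which the arm holds its last target.

## Working session

There is one attempt and no reset: what is moved stays moved. The work goes in short steps, Python scripts to look and compute and a tool call to move; the robot and the scene stay as the last step left them, time stands still between calls to the robot, and variables do not carry over. Pictures are saved under pics/ and viewed, and the job is handed in when it is done.

Besides the shell and the picture viewer there is one more tool, called after "Call:" as a command line: name --argument value ..., lists and objects as JSON in quotes. carry_out: Moves the arm, as the interface text tells. Its arguments: {"type":"object","properties":{"targets":{"type":"array"},"squeeze":{"type":"number"}},"required":["targets"]}

```bash
ls; mkdir -p pics
python3 - <<'E'
from station import arm
import cv2, numpy as np
s=arm.get_state(); print(s); print(arm.grip_depth)
for n in ("scene","top"):
    p,d=arm.grab_frame(n); cv2.imwrite(f"pics/{n}0.png",cv2.cvtColor(p,cv2.COLOR_RGB2BGR)); np.save(f"{n}_d.npy",d)
    m=arm.camera_model(n); print(n,m)
E
```

```text
pics
{'t': 0.0, 'q': array([ 1.61610388e+00,  3.59393428e-01,  1.10431255e-02, -3.17633281e-04,
       -1.22413701e+00, -2.88089366e-01]), 'qd': array([ 0.00036295,  0.00039935,  0.00136795, -0.00032023,  0.00089495,
       -0.00250282]), 'joint_efforts': array([-1.27568356e-06, -5.82721245e+01,  2.93058693e+01,  6.99716493e+00,
        7.05792612e-03, -1.60461550e-04]), 'eef_pos': array([0.16224032, 0.65500294, 0.40371723]), 'ee_rot': array([ 3.13988652e+00, -1.94196662e-04, -2.42889817e-01]), 'force': array([ 0.56641087, -0.61617691,  0.04396012]), 'moment': array([-0.00286191, -0.03931083, -0.08940869]), 'width': 0.08779699721501422}
0.1593
scene {'camera_matrix': array([[394.85990117,   0.        , 255.69277272],
       [  0.        , 394.85990117, 193.40355482],
       [  0.        ,   0.        ,   1.        ]]), 'distortion': array([-0.12056793,  0.        ,  0.        ,  0.        ,  0.        ]), 'world_from_camera': array([[-0.89852202,  0.32537849, -0.29459635,  0.81552477],
       [ 0.43890656,  0.65934204, -0.61043353,  0.61464002],
       [-0.00438218, -0.67778825, -0.7352441 ,  0.80485775],
       [ 0.        ,  0.        ,  0.        ,  1.        ]])}
top {'camera_matrix': array([[398.72449056,   0.        , 257.91306344],
       [  0.        , 398.72449056, 189.08784851],
       [  0.        ,   0.        ,   1.        ]]), 'distortion': array([0.02449472, 0.        , 0.        , 0.        , 0.        ]), 'world_from_camera': array([[-7.95950018e-04, -9.83612928e-01,  1.80291358e-01,
         3.10011219e-01],
       [-9.99995973e-01,  2.91805625e-04, -2.82278104e-03,
         1.35241460e-02],
       [ 2.72391389e-03, -1.80292879e-01, -9.83609200e-01,
         1.11498142e+00],
       [ 0.00000000e+00,  0.00000000e+00,  0.00000000e+00,
         1.00000000e+00]])}
```

View pics/scene0.png

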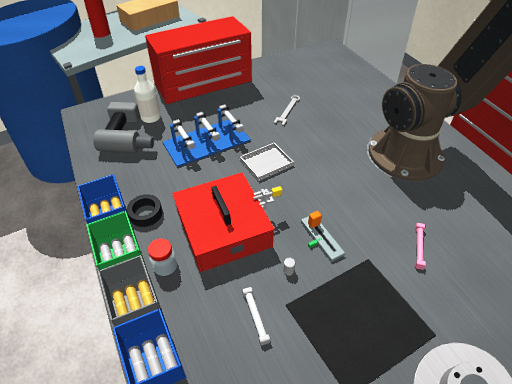

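View pics/top0.png

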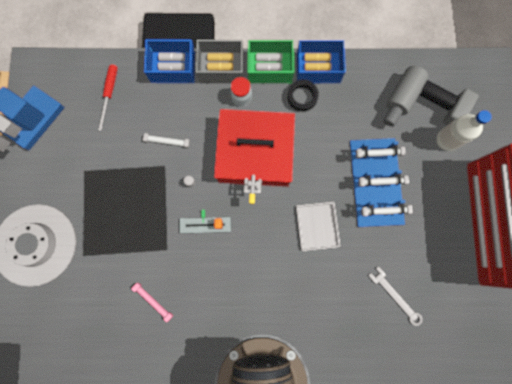

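The top view shows, as [row, column]:
- **Crate:** (147,256), with the pin's yellow head at (198,252).
- **Rack:** (182,378), with 3 bars.
- **Tray and mat:** tray (226,318), mat (210,125).
- **Slider:** (224,218), with the green mark at (214,203).
- **Loose bars:** a steel bar at (140,166), and a pink look-alike at (302,151).
- **Jar:** (90,241).

Next I measure these.

```bash
cat > h.py <<'E'
import numpy as np, cv2
from station import arm
from scipy.spatial.transform import Rotation as R
def ray(n,rc):
    m=arm.camera_model(n); u=cv2.undistortPoints(np.array([[[rc[1],rc[0]]]],float),m["camera_matrix"],m["distortion"])[0,0]
    T=m["world_from_camera"]; return T[:3,3],T[:3,:3]@np.array([u[0],u[1],1.])
def atz(n,rc,z):
    o,d=ray(n,rc); return o+d*(z-o[2])/d[2]
def px(n,P):
    m=arm.camera_model(n); T=np.linalg.inv(m["world_from_camera"])
    P=np.atleast_2d(P).astype(float); r=cv2.Rodrigues(T[:3,:3])[0]
    q=cv2.projectPoints(P,r,T[:3,3],m["camera_matrix"],m["distortion"])[0][:,0]; return q[:,::-1]
def cloud(n,d):
    h,w=d.shape; m=arm.camera_model(n); vv,uu=np.mgrid[:h,:w]
    pts=np.stack([uu,vv],-1).reshape(-1,1,2).astype(float)
    u=cv2.undistortPoints(pts,m["camera_matrix"],m["distortion"])[:,0].reshape(h,w,2)
    c=np.dstack([u*d[...,None],d]); T=m["world_from_camera"]; return c@T[:3,:3].T+T[:3,3]
def save(p,f,s=1): 
    cv2.imwrite(f,cv2.resize(cv2.cvtColor(p,cv2.COLOR_RGB2BGR),None,fx=s,fy=s,interpolation=cv2.INTER_CUBIC))
def crop(p,r0,r1,c0,c1,f,s=6): save(np.ascontiguousarray(p[r0:r1,c0:c1]),f,s)
def tri(r1,r2):
    (o1,d1),(o2,d2)=r1,r2; A=np.stack([d1,-d2],1); x=np.linalg.lstsq(A,o2-o1,rcond=None)[0]
    a,b=o1+d1*x[0],o2+d2*x[1]; return (a+b)/2,np.linalg.norm(a-b)
E
python3 - <<'E'
from h import *
Z=dict(crate=0,staple=.08,crate_in=.006,pin_head=.08,pin_mid=.08,lid_handle=.106,lid_plate=.073,mat_top=.004,tray_in=.004,rack=0,barA_mid=.06,barB_mid=.06,barC_mid=.06,barD_mid=.011,tag_top=.0545,mark_line=.012,jar=0)
for k,z in Z.items():
    o=[];rr=[]
    for n in("top","scene"):
        l=arm.landmark_of(n,k)
        for e in l[:4]:
            o.append((n[0],round(e["conf"],2),np.round(e["point"]).astype(int).tolist(),np.round(atz(n,e["point"],z)[:2],3).tolist()))
        if l: rr.append(ray(n,l[0]["point"]))
    t=tri(*rr) if len(rr)==2 else None
    print(k,*o, "TRI",None if t is None else (np.round(t[0],3).tolist(),round(t[1],4)))
print(arm.get_state()["t"])
E
```

```text
crate ('s', 0.46, [195, 270], [0.461, -0.03]) ('s', 0.37, [160, 266], [0.404, -0.165]) TRI None
staple ('t', 0.56, [186, 252], [0.507, 0.026]) ('t', 0.37, [180, 378], [0.525, -0.309]) ('s', 0.69, [198, 261], [0.52, 0.033]) TRI ([0.512, 0.024, 0.066], np.float64(0.0063))
crate_in TRI None
pin_head ('t', 0.59, [196, 251], [0.483, 0.028]) ('s', 0.67, [190, 274], [0.479, 0.023]) ('s', 0.56, [134, 186], [0.605, -0.288]) ('s', 0.51, [314, 255], [0.668, 0.302]) ('s', 0.42, [264, 167], [0.789, 0.114]) TRI ([0.482, 0.028, 0.086], np.float64(0.0001))
pin_mid ('t', 0.49, [189, 251], [0.499, 0.028]) ('s', 0.68, [192, 268], [0.496, 0.022]) ('s', 0.37, [316, 255], [0.669, 0.305]) TRI ([0.499, 0.027, 0.086], np.float64(0.0019))
lid_handle ('t', 0.88, [142, 258], [0.621, 0.011]) ('t', 0.64, [151, 380], [0.596, -0.309]) ('s', 0.95, [201, 220], [0.622, 0.02]) TRI ([0.621, 0.012, 0.099], np.float64(0.0038))
lid_plate ('t', 0.87, [144, 255], [0.624, 0.018]) ('s', 0.7, [209, 221], [0.622, 0.016]) TRI ([0.623, 0.018, 0.076], np.float64(0.0007))
mat_top ('t', 0.63, [212, 123], [0.448, 0.387]) ('t', 0.54, [
[... 1245 characters left out ...]
266]) ('s', 0.55, [242, 421], [0.198, 0.287]) ('s', 0.37, [242, 315], [0.439, 0.167]) ('s', 0.35, [192, 276], [0.445, -0.023]) TRI ([0.648, 0.275, 0.021], np.float64(0.014))
tag_top ('t', 0.63, [141, 257], [0.641, 0.013]) ('t', 0.41, [224, 217], [0.409, 0.12]) ('t', 0.23, [210, 385], [0.449, -0.328]) ('s', 0.59, [214, 316], [0.411, 0.121]) TRI ([0.531, 0.1, 0.173], np.float64(0.2215))
mark_line ('t', 0.61, [211, 203], [0.451, 0.163]) ('s', 0.58, [240, 312], [0.443, 0.159]) ('s', 0.54, [116, 227], [0.431, -0.403]) TRI ([0.448, 0.163, 0.02], np.float64(0.003))
jar ('t', 0.65, [98, 242], [0.787, 0.058]) ('s', 0.78, [265, 166], [0.788, 0.061]) TRI ([0.788, 0.058, -0.004], np.float64(0.0013))
1.8
```

Run:
```python
from h import *
p,d=arm.grab_frame("top"); c=cloud("top",d)
ps,ds=arm.grab_frame("scene"); cs=cloud("scene",ds)
np.savez("f0.npz",p=p,d=d,ps=ps,ds=ds)
crop(p,130,230,140,300,"pics/t_mid.png",5); crop(p,130,255,290,420,"pics/t_rack.png",5); crop(ps,95,280,150,350,"pics/s_mid.png",4)
def rect(P,name):
    P=P[:,:2].astype(np.float32); (x,y),(w,h),a=cv2.minAreaRect((P*1000)); print(name,len(P),"ctr",round(x,1),round(y,1),"wh",round(w),round(h),"a",round(a,2))
for nm,(pp,cc) in dict(top=(p,c),scene=(ps,cs)).items():
    hsv=cv2.cvtColor(pp,cv2.COLOR_RGB2HSV); H,S,V=hsv[...,0],hsv[...,1],hsv[...,2]
    X,Y,Zz=cc[...,0],cc[...,1],cc[...,2]
    def box(x0,x1,y0,y1,z0,z1): return (X>x0)&(X<x1)&(Y>y0)&(Y<y1)&(Zz>z0)&(Zz<z1)
    red=((H<8)|(H>172))&(S>150)&(V>80)
    rect(cc[red&box(.5,.75,-.12,.15,.066,.085)],nm+" lid")
    m=red&box(.5,.75,-.12,.15,.066,.085); print(np.median(Zz[m]))
    rect(cc[(V<60)&box(.58,.67,-.06,.09,.095,.125)],nm+" handle")
    yel=(H>20)&(H<35)&(S>120)&(V>120)
    m=yel&box(.44,.56,-.03,.08,.05,.12); rect(cc[m],nm+" pinhead"); print(np.percentile(Zz[m],[5,50,95]))
    rect(cc[(V<70)&box(.3,.6,.24,.55,-.01,.012)],nm+" mat")
    org=(H>5)&(H<20)&(S>150)&(V>120)
    m=org&box(.35,.48,.05,.2,.045,.08); rect(cc[m],nm+" tag top"); print(np.percentile(Zz[m],[5,50,95]))
    gr=(H>45)&(H<80)&(S>100); rect(cc[gr&box(.38,.5,.1,.22,-.01,.04)],nm+" mark")
    rect(cc[box(.35,.435,.06,.23,.008,.02)],nm+" track")
    rect(cc[box(.33,.49,-.24,-.08,.011,.025)],nm+" tray")
    blue=(H>100)&(H<125)&(S>120); rect(cc[blue&box(.38,.68,-.42,-.24,-.005,.015)],nm+" rackbase")
    for k,x0 in dict(A=.45,B=.53,C=.605).items():
        m=(S<70)&(V>120)&box(x0-.03,x0+.03,-.42,-.24,.055,.078); rect(cc[m],nm+" bar"+k); print(np.percentile(Zz[m],[50,95]))
    rect(cc[(S<70)&(V>120)&box(.58,.7,.2,.38,.006,.03)],nm+" barD")
```

```text
top lid 4899 ctr 621.2 19.8 wh 206 192 a 86.47
0.07730212596984098
top handle 116 ctr 618.1 18.2 wh 89 10 a 86.93
top pinhead 49 ctr 473.1 27.7 wh 13 24 a 87.64
[0.08615044 0.09107768 0.09441901]
top mat 6614 ctr 455.5 382.7 wh 234 225 a 3.88
top tag top 64 ctr 412.6 118.2 wh 22 19 a 1.45
[0.05242744 0.05599128 0.05929465]
top mark 28 ctr 443.2 164.3 wh 20 8 a 0.21
top track 632 ctr 399.9 157.2 wh 140 67 a 87.37
top tray 276 ctr 408.2 -154.5 wh 125 108 a 5.89
top rackbase 2583 ctr 534.8 -324.8 wh 247 129 a 2.67
top barA 281 ctr 447.9 -329.8 wh 28 129 a 2.33
[0.06870071 0.07440909]
top barB 279 ctr 527.2 -325.7 wh 28 129 a 3.11
[0.06901465 0.07473327]
top barC 279 ctr 604.9 -322.2 wh 22 129 a 4.54
[0.06888803 0.074304  ]
top barD 321 ctr 642.7 290.1 wh 114 173 a 0.08
scene lid 4898 ctr 622.1 19.1 wh 210 193 a 86.88
0.07429968663767283
scene handle 79 ctr 623.2 24.3 wh 94 13 a 86.65
scene pinhead 86 ctr 476.2 29.7 wh 15 25 a 81.76
[0.06966266 0.08557965 0.08940767]
scene mat 10551 ctr 455.1 383.9 wh 242 233 a 3.73
scene tag top 84 ctr 414.3 119.6 wh 22 28 a 84.94
[0.04678759 0.05202392 0.05455758]
scene mark 57 ctr 438.6 163.6 wh 35 14 a 18.57
scene track 643 ctr 413.2 157.9 wh 43 140 a 2.12
scene tray 204 ctr 409.8 -153.4 wh 127 109 a 5.29
scene rackbase 1601 ctr 533.2 -323.4 wh 254 133 a 3.29
scene barA 115 ctr 447.9 -328.9 wh 21 130 a 3.16
[0.06600541 0.07133685]
scene barB 116 ctr 526.9 -321.9 wh 21 125 a 3.02
[0.06643142 0.07049117]
scene barC 120 ctr 606.4 -319.0 wh 20 127 a 3.37
[0.06648254 0.07053101]
scene barD 432 ctr 654.2 273.7 wh 130 21 a 81.85
```

```bash
ls pics
```

```text
s_mid.png
scene0.png
t_mid.png
t_rack.png
top0.png
```

View crops.

View pics/t_mid.png

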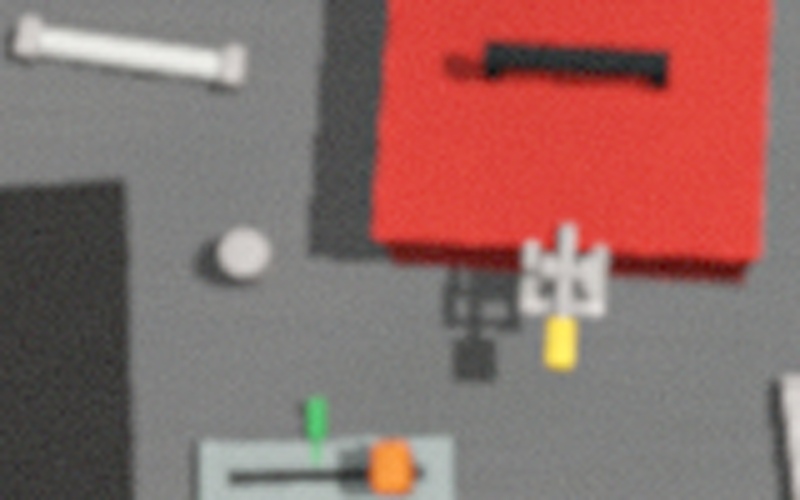

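View pics/t_rack.png

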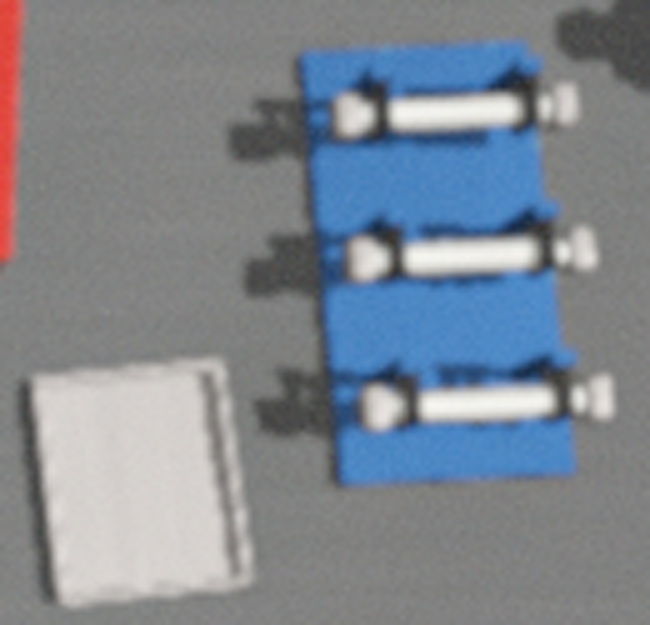

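View pics/s_mid.png

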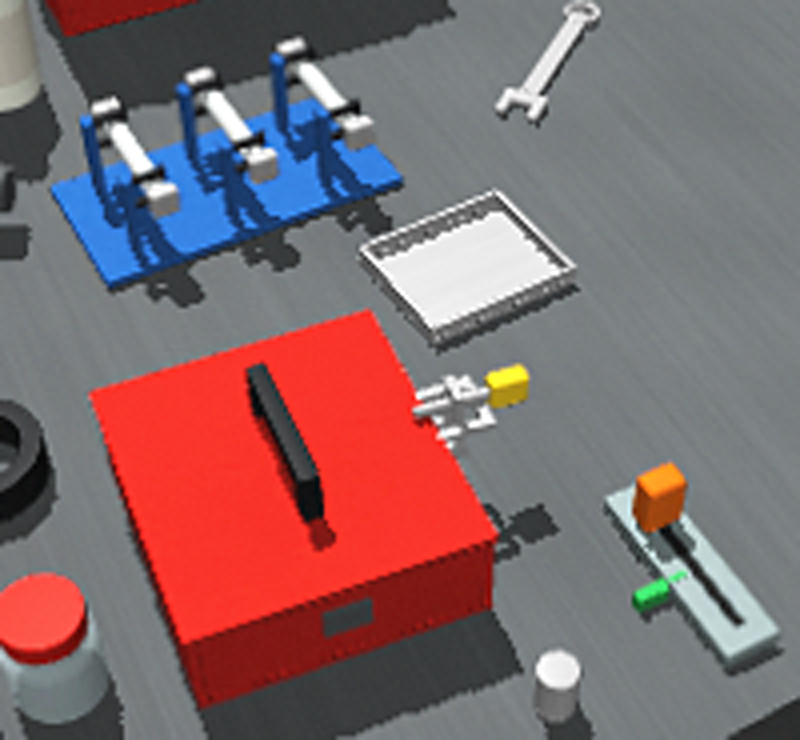

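```bash
cat >> h.py <<'E'
def go(goal,yaw_deg,S=None):
    """print turn (units) and the shift in tool axes AFTER the turn (units of 25 mm)"""
    S=S or arm.get_state(); Rm=R.from_euler("xyz",S["ee_rot"]); g=S["eef_pos"]+Rm.as_matrix()[:,2]*arm.grip_depth
    G=R.from_euler("xyz",[np.pi,0,np.radians(yaw_deg)])
    t=(Rm.inv()*G).as_rotvec(degrees=True)/8
    sh=G.as_matrix().T@(np.array(goal)-g)/.025
    print("t",round(S["t"],2),"grasp",np.round(g,4),"yaw",round(np.degrees(S["ee_rot"][2]),2),"w",round(S["width"],4),"F",np.round(S["force"],1),"| turn",np.round(t,2),"shift",np.round(sh,2))
E
python3 -c "
from h import *
go([.4748,.0282,.15],-3.4)"
```

```text
t 1.9 grasp [0.1623 0.6552 0.2454] yaw -13.91 w 0.0875 F [-0.4  0.  -0.4] | turn [-0.    0.   -1.31] shift [13.97 24.29  3.81]
```

Call:
carry_out --targets '[[[0, 0, -0.65, 0, 0, 0, 1], [0, 0, -0.66, 0, 0, 0, 1], [0, 0, 0, 0.56, 0.97, 0, 1], [0, 0, 0, 0.56, 0.97, 0, 1], [0, 0, 0, 0.56, 0.97, 0, 1], [0, 0, 0, 0.56, 0.97, 0, 1], [0, 0, 0, 0.56, 0.97, 0, 1], [0, 0, 0, 0.56, 0.97, 0, 1], [0, 0, 0, 0.56, 0.97, 0, 1], [0, 0, 0, 0.56, 0.97, 0, 1], [0, 0, 0, 0.56, 0.97, 0, 1], [0, 0, 0, 0.56, 0.97, 0, 1], [0, 0, 0, 0.56, 0.97, 0, 1], [0, 0, 0, 0.56, 0.97, 0, 1], [0, 0, 0, 0.56, 0.97, 0, 1], [0, 0, 0, 0.56, 0.97, 0, 1], [0, 0, 0, 0.56, 0.97, 0, 1], [0, 0, 0, 0.56, 0.97, 0, 1], [0, 0, 0, 0.56, 0.97, 0, 1], [0, 0, 0, 0.56, 0.97, 0, 1]]]' --squeeze 30

```text
t: 4.4
eef_pos: [0.3881, 0.2026, 0.4048]
ee_rot: [-3.141, -0.0, -0.06]
force: [0.3, 0.0, 0.5]
width: 0.0873
```

```bash
python3 -c "
from h import *
go([.4748,.0282,.15],-3.4)"
```

```text
t 4.4 grasp [0.3881 0.2026 0.2455] yaw -3.43 w 0.0873 F [0.3 0.  0.5] | turn [-0. -0. -0.] shift [3.88 6.76 3.82]
```

Call:
carry_out --targets '[[[0, 0, 0, 0.55, 0.97, 0.3, 1], [0, 0, 0, 0.55, 0.97, 0.5, 1], [0, 0, 0, 0.55, 0.97, 0.6, 1], [0, 0, 0, 0.55, 0.97, 0.6, 1], [0, 0, 0, 0.56, 0.96, 0.6, 1], [0, 0, 0, 0.56, 0.96, 0.6, 1], [0, 0, 0, 0.56, 0.96, 0.6, 1], [0, 0, 0, 0, 0, 0, 0.2], [0, 0, 0, 0, 0, 0, 0.2]]]'

```text
t: 5.52
eef_pos: [0.4743, 0.0293, 0.3099]
ee_rot: [3.142, -0.0, -0.061]
force: [-0.3, -0.0, 0.9]
width: 0.0727
```

Run:
```python
from h import *
go([.4748,.0282,.084],-3.4)
p,d=arm.grab_frame("scene"); crop(p,110,310,190,390,"pics/s1.png",4)
```

```text
t 5.53 grasp [0.4743 0.0293 0.1506] yaw -3.48 w 0.0727 F [-0.3 -0.   0.9] | turn [ 0.   -0.   -0.01] shift [0.02 0.04 2.66]
```

View pics/s1.png

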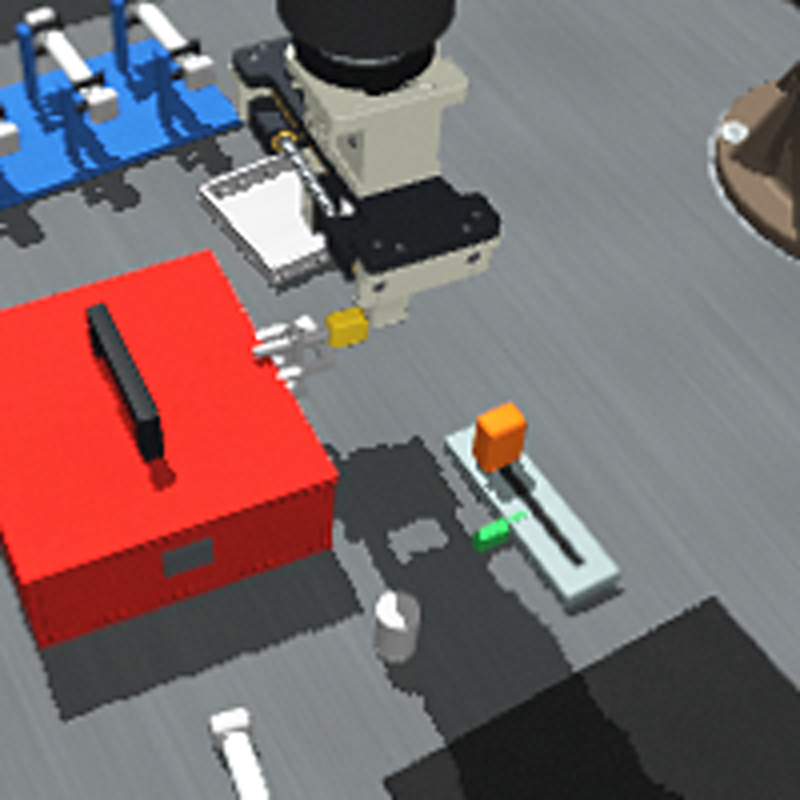

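The gripper hovers above the yellow head at crop (325,350). Now I descend and close on it.

Call:
carry_out --targets '[[[0, 0, 0, 0, 0.04, 0.7, 0], [0, 0, 0, 0, 0, 0.7, 0], [0, 0, 0, 0, 0, 0.7, 0], [0, 0, 0, 0, 0, 0.55, 0], [0, 0, 0, 0, 0, 0, -1], [0, 0, 0, 0, 0, 0, -1], [0, 0, 0, 0, 0, 0, -1], [0, 0, 0, 0, 0, 0, -1], [0, 0, 0, 0, 0, 0, -1], [0, 0, 0, 0, 0, 0, -1]]]'

```text
t: 6.82
eef_pos: [0.4746, 0.0289, 0.2437]
ee_rot: [-3.141, -0.001, -0.06]
force: [1.2, 0.9, 4.4]
width: 0.0138
```

Run:
```python
from h import *
go([.3648,.0347,.084],-3.4)
```

```text
t 6.83 grasp [0.4747 0.029  0.0844] yaw -3.43 w 0.0138 F [1.2 0.9 4.4] | turn [-0.   -0.01 -0.  ] shift [-4.4   0.03  0.02]
```

Call:
carry_out --targets '[[[0, 0, 0, -0.3, 0, 0, -1], [0, 0, 0, -0.5, 0, 0, -1], [0, 0, 0, -0.5, 0, 0, -1], [0, 0, 0, -0.5, 0, 0, -1], [0, 0, 0, -0.5, 0, 0, -1], [0, 0, 0, -0.3, 0, 0, -1], [0, 0, 0, 0, 0, -0.5, -1], [0, 0, 0, 0, 0, -0.5, -1]]]'

```text
t: 7.82
eef_pos: [0.4099, 0.033, 0.2696]
ee_rot: [-3.141, -0.001, -0.059]
force: [0.1, 0.3, -0.4]
width: 0.0135
```

Run:
```python
from h import *
p,d=arm.grab_frame("scene"); crop(p,110,310,190,390,"pics/s2.png",4)
t,dt=arm.grab_frame("top"); crop(t,130,260,180,350,"pics/t2.png",4)
c=cloud("scene",d)
X,Y,Z=c[...,0],c[...,1],c[...,2]
m=(X>.33)&(X<.49)&(Y>-.26)&(Y<-.06)&(Z>.011)&(Z<.025)
print(cv2.minAreaRect((c[m][:,:2]*1000).astype(np.float32)))
print(arm.landmark_of("scene","tray_in"))
go([.408,-.154,.084],-3.4)
```

```text
((410.19635009765625, -154.08474731445312), (126.13597869873047, 108.04898071289062), 5.9380879402160645)
[{'point': [159.4, 267.4], 'conf': 0.9}]
t 7.97 grasp [0.4105 0.0332 0.1102] yaw -3.44 w 0.0139 F [-0.3  1.1  0.1] | turn [-0.01 -0.02 -0.01] shift [0.35 7.48 1.05]
```

View pics/s2.png

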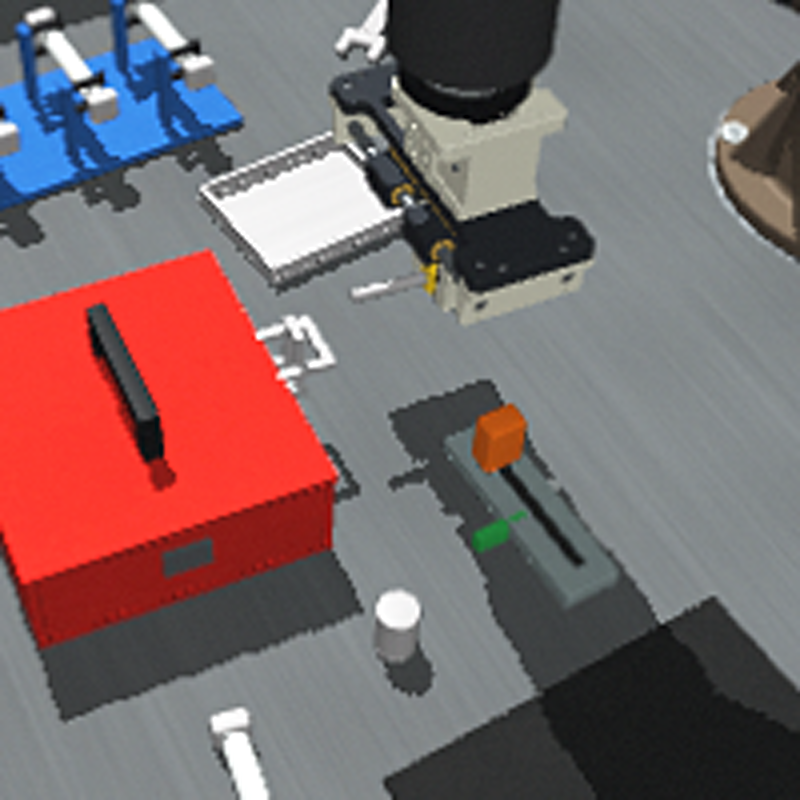

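View pics/t2.png

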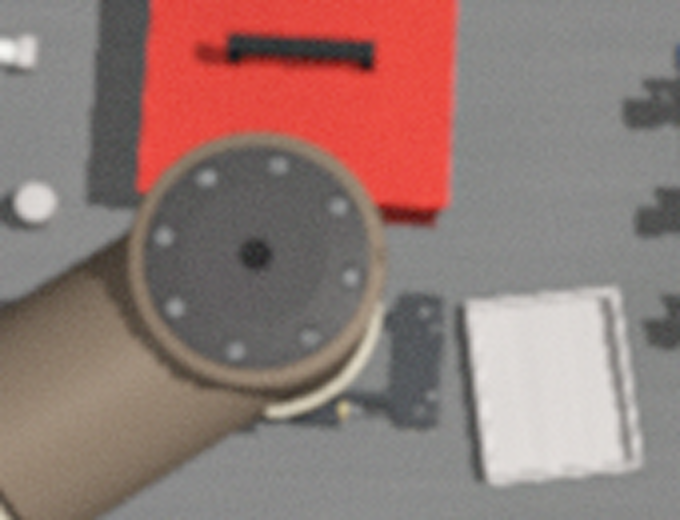

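The pin is out and held level (crop (285,390)), and the tray has not moved. Next I carry the pin to the tray.

Run:
```python
from h import *
go([.389,-.156,.08],5.9); go([.389,-.156,.028],5.9)
```

```text
t 7.97 grasp [0.4105 0.0332 0.1102] yaw -3.44 w 0.0139 F [-0.3  1.1  0.1] | turn [-0.01 -0.02 -1.17] shift [-1.63  7.44  1.21]
t 7.97 grasp [0.4105 0.0332 0.1102] yaw -3.44 w 0.0139 F [-0.3  1.1  0.1] | turn [-0.01 -0.02 -1.17] shift [-1.63  7.44  3.29]
```

Call:
carry_out --targets '[[[0, 0, -0.6, 0, 0, 0, -1], [0, 0, -0.57, 0, 0, 0, -1], [0, 0, 0, -0.2, 0.93, 0, -1], [0, 0, 0, -0.2, 0.93, 0, -1], [0, 0, 0, -0.2, 0.93, 0, -1], [0, 0, 0, -0.2, 0.93, 0, -1], [0, 0, 0, -0.2, 0.93, 0, -1], [0, 0, 0, -0.2, 0.93, 0, -1], [0, 0, 0, -0.2, 0.93, 0, -1], [0, 0, 0, -0.23, 0.93, 0.2, -1], [0, 0, 0, 0, 0, 0.8, -1], [0, 0, 0, 0, 0, 0.2, -1], [0, 0, 0, 0, 0, 0, -1]]]'

```text
t: 9.6
eef_pos: [0.3882, -0.1564, 0.2382]
ee_rot: [3.142, 0.001, 0.104]
force: [0.1, 0.5, -0.6]
width: 0.0139
```

Run:
```python
from h import *
go([.389,-.156,.028],5.9)
p,d=arm.grab_frame("scene"); crop(p,80,230,190,390,"pics/s3.png",4)
```

```text
t 9.6 grasp [ 0.388  -0.1564  0.0789] yaw 5.94 w 0.0139 F [ 0.1  0.5 -0.6] | turn [0.   0.01 0.  ] shift [ 0.04 -0.01  2.04]
```

View pics/s3.png

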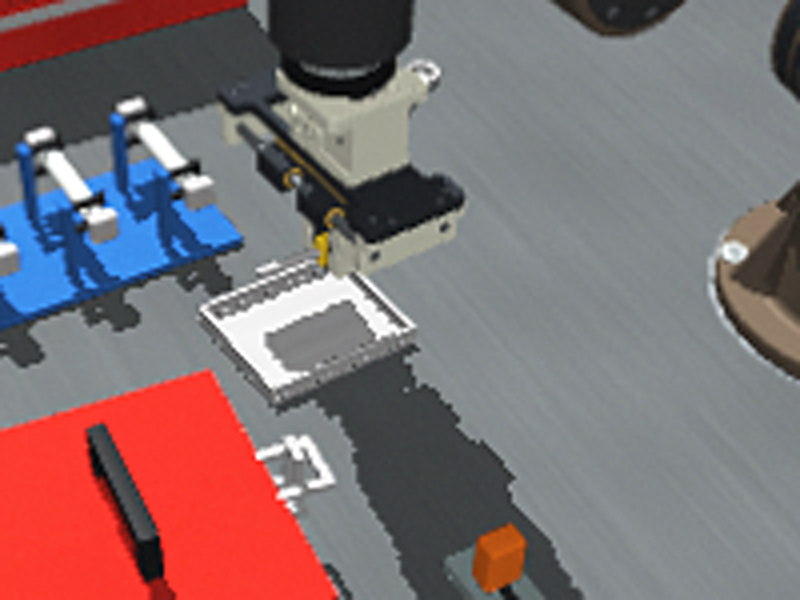

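Call:
carry_out --targets '[[[0, 0, 0, 0, 0, 0.7, -1], [0, 0, 0, 0, 0, 0.7, -1], [0, 0, 0, 0, 0, 0.4, -1], [0, 0, 0, 0, 0, 0.2, -1], [0, 0, 0, 0, 0, 0, -0.35], [0, 0, 0, 0, 0, 0, -0.35], [0, 0, 0, 0, 0, 0, -0.35], [0, 0, 0, 0, 0, -0.5, -0.35], [0, 0, 0, 0, 0, -1, -0.2], [0, 0, 0, 0, 0, -1, 0], [0, 0, 0, 0, 0, -1, 0], [0, 0, 0, 0, 0, -1, 0]]]'

```text
t: 11.15
eef_pos: [0.388, -0.1565, 0.3021]
ee_rot: [-3.142, -0.001, 0.103]
force: [0.2, 0.1, 0.6]
width: 0.0437
```

Run:
```python
from h import *
go([.622,.0195,.18],-93.4); go([.622,.0195,.104],-93.4)
p,d=arm.grab_frame("scene"); crop(p,80,230,190,390,"pics/s4.png",4)
p,d=arm.grab_frame("top"); save(p,"pics/t4.png",1.5)
```

```text
t 11.15 grasp [ 0.3881 -0.1565  0.1428] yaw 5.92 w 0.0437 F [0.2 0.1 0.6] | turn [-0.   -0.   12.42] shift [-7.58 -8.92 -1.49]
t 11.15 grasp [ 0.3881 -0.1565  0.1428] yaw 5.92 w 0.0437 F [0.2 0.1 0.6] | turn [-0.   -0.   12.42] shift [-7.58 -8.92  1.55]
```

View pics/s4.png

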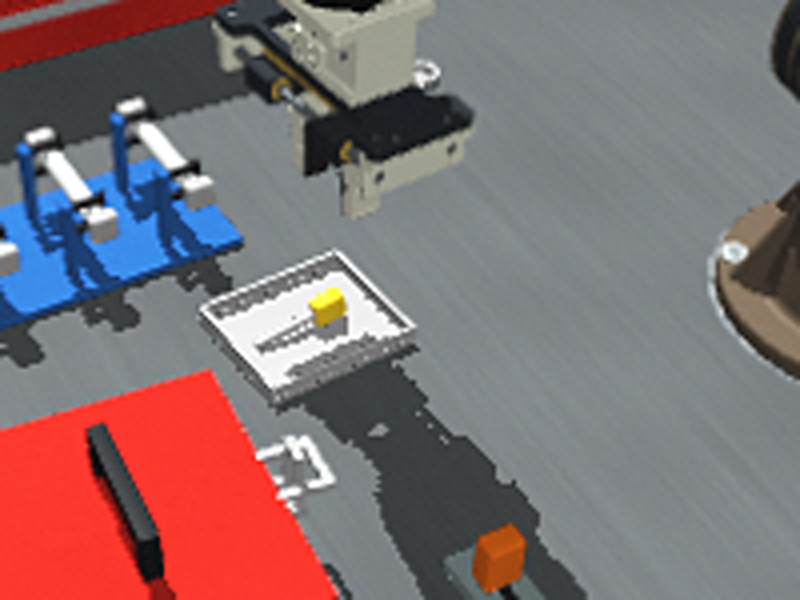

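Call:
carry_out --targets '[[[0, 0, 0.96, 0, 0, -0.4, 0], [0, 0, 0.96, 0, 0, -0.4, 0], [0, 0, 0.96, 0, 0, -0.4, 0], [0, 0, 0.96, 0, 0, -0.3, 0], [0, 0, 0.96, 0, 0, 0, 0], [0, 0, 0.96, 0, 0, 0, 0], [0, 0, 0.96, 0, 0, 0, 0], [0, 0, 0.95, 0, 0, 0, 0], [0, 0, 0.95, 0, 0, 0, 0], [0, 0, 0.95, 0, 0, 0, 0], [0, 0, 0.95, 0, 0, 0, 0], [0, 0, 0.95, 0, 0, 0, 0], [0, 0, 0.95, 0, 0, 0, 0]]]'

```text
t: 12.88
eef_pos: [0.3879, -0.1564, 0.3379]
ee_rot: [3.141, 0.0, -1.635]
force: [0.5, -0.9, 0.6]
width: 0.0441
```

Call:
carry_out --targets '[[[0, 0, 0, -0.8, -0.95, 0, 0], [0, 0, 0, -0.8, -0.95, 0, 0], [0, 0, 0, -0.8, -0.95, 0, 0], [0, 0, 0, -0.8, -0.95, 0, 0], [0, 0, 0, -0.8, -0.95, 0, 0], [0, 0, 0, -0.8, -0.95, 0, 0], [0, 0, 0, -0.8, -0.95, 0, 0], [0, 0, 0, -0.8, -0.95, 0, 0], [0, 0, 0, -0.8, -0.95, 0, 0]]]'

```text
t: 14.0
eef_pos: [0.6136, 0.0119, 0.3376]
ee_rot: [3.141, -0.0, -1.63]
force: [-0.2, -0.8, -0.1]
width: 0.0437
```

Run:
```python
from h import *
go([.622,.0195,.104],-93.4)
```

```text
t 14.0 grasp [0.6135 0.0119 0.1783] yaw -93.39 w 0.0437 F [-0.2 -0.8 -0.1] | turn [ 0.01 -0.    0.  ] shift [-0.32 -0.32  2.97]
```

Call:
carry_out --targets '[[[0, 0, 0, -0.32, -0.3, 0.5, 0], [0, 0, 0, 0, 0, 0.8, 0], [0, 0, 0, 0, 0, 0.8, 0], [0, 0, 0, 0, 0, 0.6, 0], [0, 0, 0, 0, 0, 0.25, 0], [0, 0, 0, 0, 0, 0, -1], [0, 0, 0, 0, 0, 0, -1], [0, 0, 0, 0, 0, 0, -1], [0, 0, 0, 0, 0, 0, -1], [0, 0, 0, 0, 0, 0, -1]]]' --squeeze 45

```text
t: 15.25
eef_pos: [0.6206, 0.0181, 0.2654]
ee_rot: [-3.14, 0.0, -1.63]
force: [0.2, 0.6, 2.1]
width: 0.014
```

Run:
```python
from h import *
go([.622,.0195,.204],-93.4)
p,d=arm.grab_frame("scene"); crop(p,120,300,160,360,"pics/s5.png",4)
```

```text
t 15.25 grasp [0.6208 0.0181 0.1061] yaw -93.42 w 0.014 F [0.2 0.6 2.1] | turn [-0.01  0.   -0.  ] shift [-0.06 -0.04 -3.92]
```

View pics/s5.png

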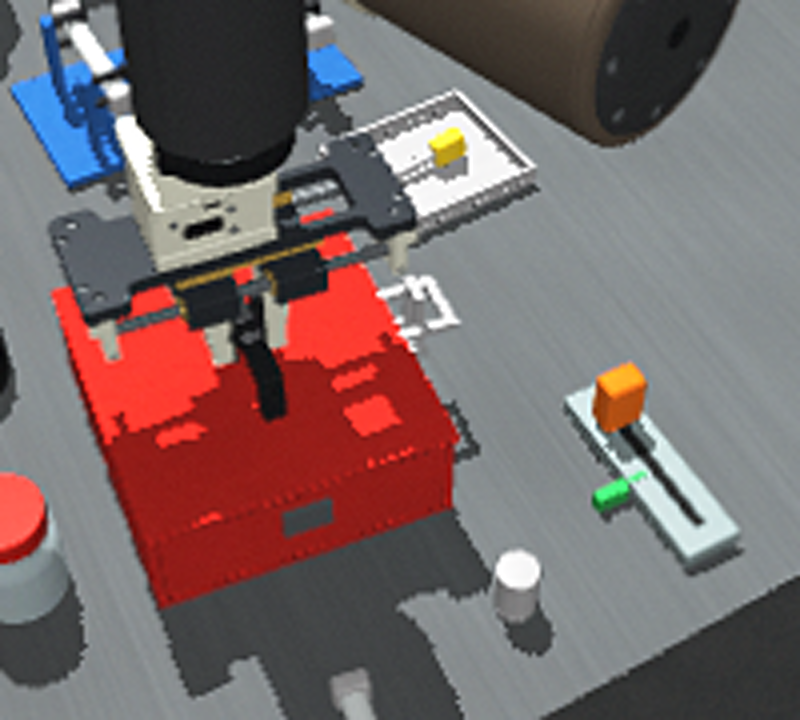

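Call:
carry_out --targets '[[[0, 0, 0, 0, 0, -0.3, -1], [0, 0, 0, 0, 0, -0.5, -1], [0, 0, 0, 0, 0, -0.6, -1], [0, 0, 0, 0, 0, -0.8, -1], [0, 0, 0, 0, 0, -0.8, -1], [0, 0, 0, 0, 0, -0.5, -1], [0, 0, 0, 0, 0, 0, -1]]]'

```text
t: 16.18
eef_pos: [0.6204, 0.018, 0.3535]
ee_rot: [-3.139, 0.001, -1.631]
force: [0.8, -1.3, -4.4]
width: 0.0134
```

Run:
```python
from h import *
go([.455,.383,.195],-93.4);go([.455,.383,.195],-86.2)
p,d=arm.grab_frame("scene"); crop(p,100,300,160,360,"pics/s6.png",4)
```

```text
t 16.18 grasp [0.6208 0.0181 0.1942] yaw -93.43 w 0.0134 F [ 0.8 -1.3 -4.4] | turn [-0.02  0.01 -0.  ] shift [-14.18   7.48  -0.03]
t 16.18 grasp [0.6208 0.0181 0.1942] yaw -93.43 w 0.0134 F [ 0.8 -1.3 -4.4] | turn [-0.02  0.01 -0.9 ] shift [-15.     5.65  -0.03]
```

View pics/s6.png

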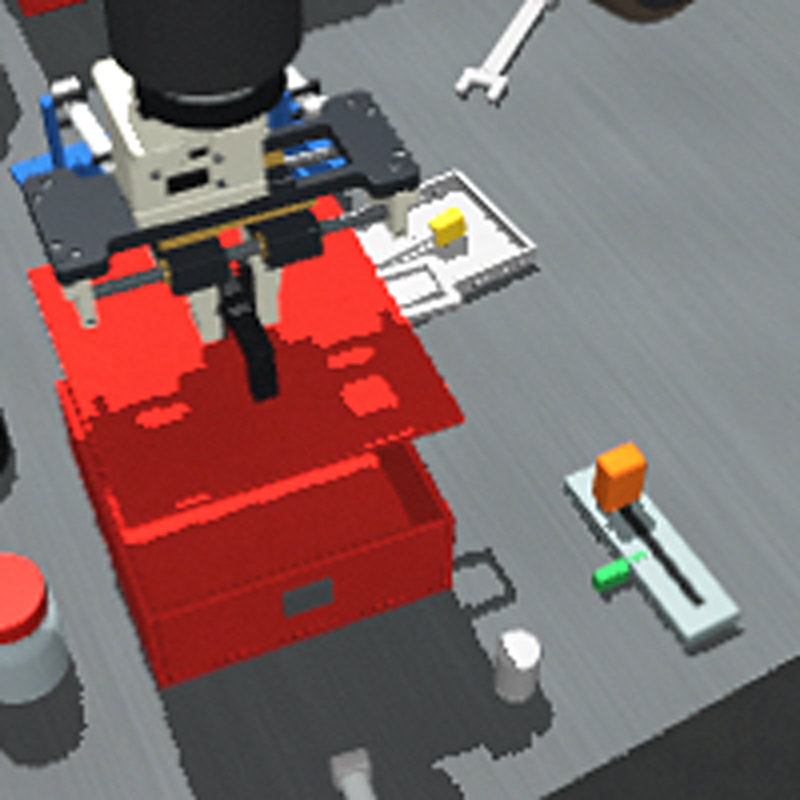

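Call:
carry_out --targets '[[[0, 0, -0.45, 0, 0, 0, -1], [0, 0, -0.45, 0, 0, 0, -1], [0, 0, 0, -0.5, 0.19, 0, -1], [0, 0, 0, -0.9, 0.34, 0, -1], [0, 0, 0, -0.9, 0.34, 0, -1], [0, 0, 0, -0.9, 0.34, 0, -1], [0, 0, 0, -0.9, 0.34, 0, -1], [0, 0, 0, -0.9, 0.34, 0, -1], [0, 0, 0, -0.9, 0.34, 0, -1], [0, 0, 0, -0.9, 0.34, 0, -1], [0, 0, 0, -0.9, 0.34, 0.2, -1], [0, 0, 0, -0.9, 0.34, 0.3, -1], [0, 0, 0, -0.9, 0.34, 0.5, -1], [0, 0, 0, -0.9, 0.34, 0.5, -1], [0, 0, 0, -0.9, 0.34, 0.5, -1], [0, 0, 0, -0.9, 0.34, 0.5, -1], [0, 0, 0, -0.9, 0.34, 0.3, -1], [0, 0, 0, -0.9, 0.34, 0.2, -1], [0, 0, 0, -0.9, 0.34, 0.2, -1], [0, 0, 0, 0, 0, 0, -1]]]' --squeeze 55

```text
t: 18.73
eef_pos: [0.4544, 0.3823, 0.2717]
ee_rot: [3.141, -0.0, -1.503]
force: [0.2, 0.1, -3.9]
width: 0.0134
```

Run:
```python
from h import *
go([.455,.383,.041],-86.2)
p,d=arm.grab_frame("scene"); crop(p,160,384,230,512,"pics/s7.png",2.8)
```

```text
t 18.73 grasp [0.4544 0.3823 0.1124] yaw -86.14 w 0.0134 F [ 0.2  0.1 -3.9] | turn [ 0.   -0.    0.01] shift [-0.03 -0.03  2.86]
```

View pics/s7.png

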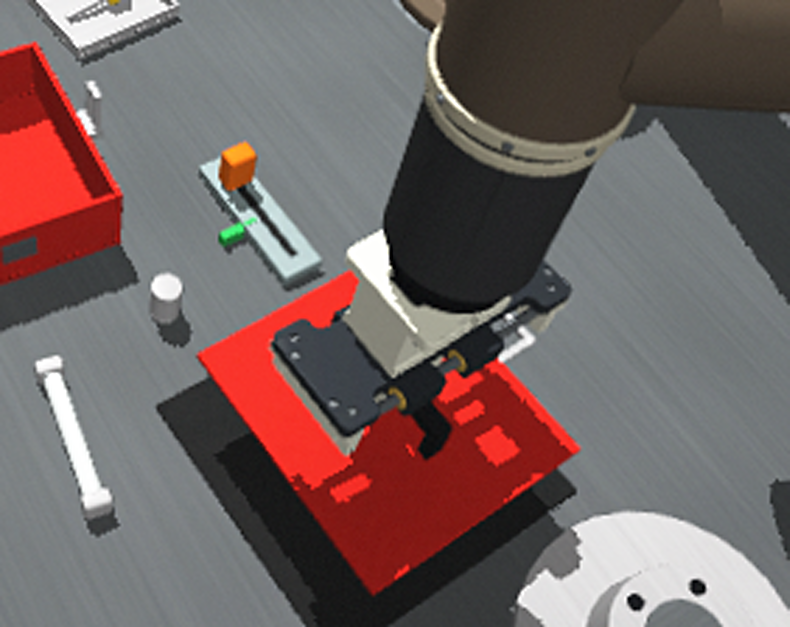

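Call:
carry_out --targets '[[[0, 0, 0, 0, 0, 0.6, -1], [0, 0, 0, 0, 0, 0.7, -1], [0, 0, 0, 0, 0, 0.6, -1], [0, 0, 0, 0, 0, 0.5, -1], [0, 0, 0, 0, 0, 0.25, -1], [0, 0, 0, 0, 0, 0.15, -1], [0, 0, 0, 0, 0, 0, -1]]]'

```text
t: 19.65
eef_pos: [0.4554, 0.3805, 0.2022]
ee_rot: [-3.142, 0.0, -1.505]
force: [-0.2, -0.1, -3.7]
width: 0.0133
```

Run:
```python
from h import *
go([.455,.383,.041],-86.2)
```

```text
t 19.65 grasp [0.4554 0.3805 0.0429] yaw -86.23 w 0.0133 F [-0.2 -0.1 -3.7] | turn [-0.  0. -0.] shift [-0.1   0.01  0.08]
```

Call:
carry_out --targets '[[[0, 0, 0, 0, 0, 0.1, -1], [0, 0, 0, 0, 0, 0, -0.5], [0, 0, 0, 0, 0, 0, 0], [0, 0, 0, 0, 0, 0, 0], [0, 0, 0, 0, 0, -0.3, 0], [0, 0, 0, 0, 0, -0.7, 0], [0, 0, 0, 0, 0, -1, 0], [0, 0, 0, 0, 0, -1, 0], [0, 0, 0, 0, 0, -1, 0]]]'

```text
t: 20.78
eef_pos: [0.4554, 0.3804, 0.3021]
ee_rot: [-3.141, 0.001, -1.505]
force: [-0.2, -0.2, 0.3]
width: 0.0436
```

Run:
```python
from h import *
p,d=arm.grab_frame("scene"); save(p,"pics/s8.png",1.5)
c=cloud("scene",d); X,Y,Z=c[...,0],c[...,1],c[...,2]
hsv=cv2.cvtColor(p,cv2.COLOR_RGB2HSV); H,S,V=hsv[...,0],hsv[...,1],hsv[...,2]
red=((H<8)|(H>172))&(S>150)
m=red&(X>.3)&(X<.6)&(Y>.24)&(Y<.55)&(Z<.03); print("lid",cv2.minAreaRect((c[m][:,:2]*1000).astype(np.float32)),np.percentile(Z[m],[2,50,98]))
m=(S<70)&(V>120)&(X>.58)&(X<.72)&(Y>.15)&(Y<.38)&(Z>.006)&(Z<.03); print("barD",cv2.minAreaRect((c[m][:,:2]*1000).astype(np.float32)))
print(arm.landmark_of("scene","barD_mid"))
go([.65,.272,.15],-8.2)
```

```text
lid ((454.04010009765625, 380.1142272949219), (199.6156768798828, 210.20924377441406), 3.808992624282837) [0.00513018 0.0087916  0.01183593]
barD ((653.7708129882812, 273.90576171875), (129.80245971679688, 21.51949691772461), 82.18253326416016)
[{'point': [313.5, 254.3], 'conf': 0.95}, {'point': [124.5, 205.4], 'conf': 0.4}, {'point': [195.6, 261.8], 'conf': 0.15}]
t 20.88 grasp [0.4567 0.382  0.145 ] yaw -86.19 w 0.044 F [0.1 1.  0.4] | turn [-0.05  0.01 -9.75] shift [ 8.28  3.25 -0.2 ]
```

View pics/s8.png

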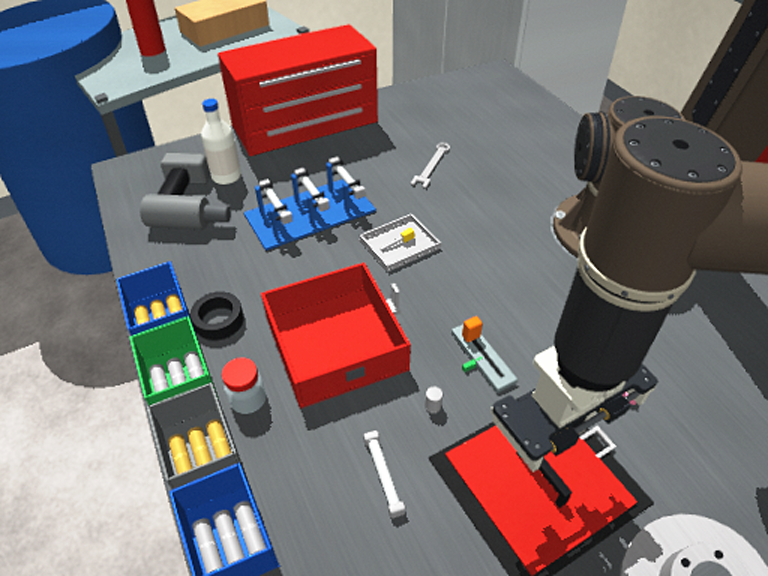

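The lid lies flat on the mat at (0.454,0.380), plate height about 9 mm. There are two candidates for barD. The steel bar at scene (313,254) matches "steel extension bar lying loose". The pink one at scene (245,420) is the excluded look-alike. I confirm this in a crop and refine the pose.

Run:
```python
from h import *
f=np.load("f0.npz"); p=f["p"]; ps=f["ps"]
g=p.astype(int).min(2)
def seg(n,img,r0,r1,c0,c1,th,z):
    g=img.astype(int).min(2); m=np.zeros(g.shape,np.uint8); m[r0:r1,c0:c1]=g[r0:r1,c0:c1]>th
    nn,l,st,ce=cv2.connectedComponentsWithStats(m); k=1+np.argmax(st[1:,4]); 
    q=np.argwhere(l==k).astype(np.float32); (cr,cc),wh,a=cv2.minAreaRect(q); W=np.array([atz(n,x,z)[:2] for x in cv2.boxPoints(((cr,cc),wh,a))])
    print(n,(round(cr,1),round(cc,1)),np.round(atz(n,(cr,cc),z)[:2],4),np.round(wh,1),np.round(W,3).tolist())
seg("top",p,130,152,138,194,140,.013)
s,d=arm.grab_frame("scene")
seg("scene",s,284,350,240,274,120,.013)
crop(s,280,352,230,330,"pics/barD.png",6)
for r in((147,157),(176,187),(205,216)): seg("top",p,r[0],r[1],366,396,170,.062)
print(np.round(px("top",[[.448,-.329,.06],[.527,-.3245,.06],[.6055,-.3205,.06]]),1))
go([.65,.272,.15],-97.9)
```

```text
top (139.0, 166.1) [0.6582 0.2738] [46.8  8.5] [[0.681, 0.339], [0.655, 0.342], [0.636, 0.208], [0.661, 0.206]]
scene (316.5, 256.5) [0.6538 0.2797] [33. 65.] [[0.653, 0.192], [0.715, 0.329], [0.655, 0.359], [0.586, 0.225]]
top (151.9, 380.5) [ 0.6059 -0.3239] [ 5.4 25.1] [[0.616, -0.358], [0.611, -0.29], [0.596, -0.29], [0.6, -0.358]]
top (180.6, 383.0) [ 0.526  -0.3262] [ 5.8 24.2] [[0.536, -0.359], [0.532, -0.294], [0.516, -0.294], [0.52, -0.359]]
top (210.0, 384.5) [ 0.4465 -0.3255] [21.  6.] [[0.454, -0.298], [0.438, -0.297], [0.438, -0.353], [0.455, -0.354]]
[[209.5 385.5]
 [180.4 382.1]
 [152.3 379. ]]
t 20.93 grasp [0.4561 0.3813 0.1432] yaw -86.22 w 0.044 F [ 0.1  0.1 -1. ] | turn [-0.02  0.03  1.46] shift [ 3.27 -8.29 -0.27]
```

View pics/barD.png

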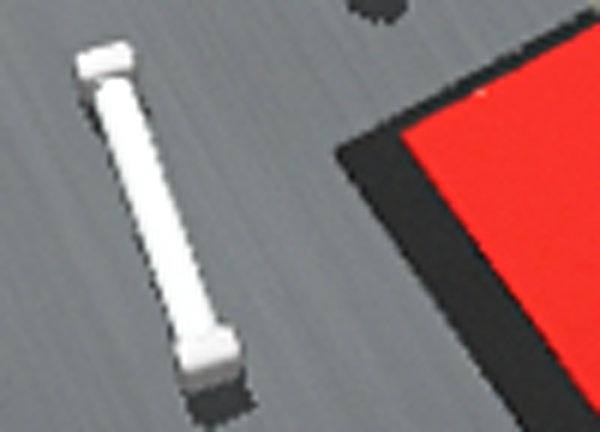

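The crop shows the white steel bar with square heads, so this is barD. I move to it now.

Call:
carry_out --targets '[[[0, 0, 0.73, 0, 0, 0, 0.15], [0, 0, 0.73, 0, 0, 0, 0.15], [0, 0, 0, 0.35, -0.95, 0, 0.15], [0, 0, 0, 0.35, -0.95, 0, 0.15], [0, 0, 0, 0.35, -0.95, 0, 0.15], [0, 0, 0, 0.35, -0.95, 0, 0.15], [0, 0, 0, 0.35, -0.95, 0, 0.15], [0, 0, 0, 0.35, -0.95, 0, 0.15], [0, 0, 0, 0.35, -0.95, 0, 0.15], [0, 0, 0, 0.35, -0.95, 0, 0.15], [0, 0, 0, 0.35, -0.95, 0, 0.15], [0, 0, 0, 0, 0, 0.9, 0.15], [0, 0, 0, 0, 0, 0.9, 0.15], [0, 0, 0, 0, 0, 0, 0.15]]]'

```text
t: 22.68
eef_pos: [0.6559, 0.2723, 0.2524]
ee_rot: [3.138, -0.003, -1.709]
force: [0.5, 0.7, -0.2]
width: 0.0502
```

Run:
```python
from h import *
go([.656,.274,.0215],-97.9)
s,d=arm.grab_frame("scene"); crop(s,230,384,190,390,"pics/s9.png",4)
```

```text
t 22.68 grasp [0.6553 0.2719 0.0931] yaw -97.94 w 0.0502 F [ 0.5  0.7 -0.2] | turn [ 0.02 -0.02 -0.01] shift [-0.09 -0.02  2.87]
```

View pics/s9.png

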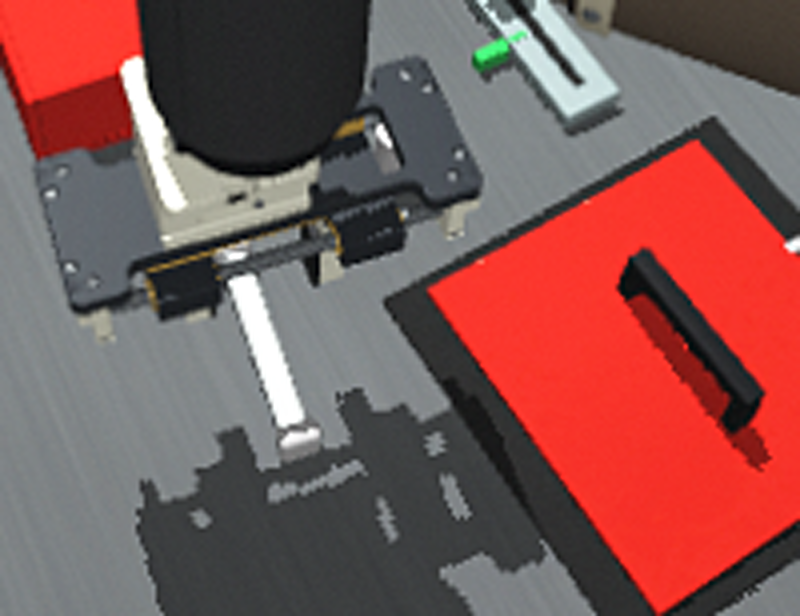

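Call:
carry_out --targets '[[[0, 0, 0, -0.09, 0, 0.7, 0.15], [0, 0, 0, 0, 0, 0.8, 0.15], [0, 0, 0, 0, 0, 0.8, 0.15], [0, 0, 0, 0, 0, 0.4, 0.15], [0, 0, 0, 0, 0, 0.1, 0.15], [0, 0, 0, 0, 0, 0, -1], [0, 0, 0, 0, 0, 0, -1], [0, 0, 0, 0, 0, 0, -1], [0, 0, 0, 0, 0, 0, -1], [0, 0, 0, 0, 0, 0, -1]]]' --squeeze 45

```text
t: 23.98
eef_pos: [0.6564, 0.2753, 0.1851]
ee_rot: [3.142, 0.0, -1.709]
force: [-2.6, -0.8, 3.0]
width: 0.0148
```

Run:
```python
from h import *
go([.656,.274,.0215],-97.9)
```

```text
t 23.98 grasp [0.6564 0.2753 0.0258] yaw -97.91 w 0.0148 F [-2.6 -0.8  3. ] | turn [ 0.  0. -0.] shift [0.05 0.01 0.17]
```

Call:
carry_out --targets '[[[0, 0, 0, 0, 0, 0, -0.4], [0, 0, 0, 0, 0, 0.1, -0.4], [0, 0, 0, 0, 0, 0.05, -0.4], [0, 0, 0, 0, 0, 0, -1], [0, 0, 0, 0, 0, 0, -1], [0, 0, 0, 0, 0, 0, -1], [0, 0, 0, 0, 0, 0, -1], [0, 0, 0, 0, 0, -0.4, -1], [0, 0, 0, 0, 0, -0.8, -1], [0, 0, 0, 0, 0, -1, -1], [0, 0, 0, 0, 0, -1, -1], [0, 0, 0, 0, 0, -1, -1]]]'

```text
t: 25.48
eef_pos: [0.6565, 0.2752, 0.2886]
ee_rot: [-3.14, 0.001, -1.709]
force: [0.6, 0.2, -2.2]
width: 0.0149
```

Run:
```python
from h import *
s,d=arm.grab_frame("scene"); crop(s,180,384,190,390,"pics/s10.png",3.5)
c=np.array([.6218,.0195]); a=np.radians(-3.4); Rz=np.array([[np.cos(a),-np.sin(a)],[np.sin(a),np.cos(a)]])
for y in(-.056,.056,-.018,.018): print(y,np.round(c+Rz@[0,y],4))
go([*(c+Rz@[0,.056]),.10],-183.4); go([*(c+Rz@[0,.056]),.10],-3.4); go([*(c+Rz@[0,.056]),.10],-97.9)
print(np.round(np.degrees(arm.get_state()["q"])))
```

```text
-0.056 [ 0.6185 -0.0364]
0.056 [0.6251 0.0754]
-0.018 [0.6207 0.0015]
0.018 [0.6229 0.0375]
t 25.52 grasp [0.6585 0.2761 0.1335] yaw -97.87 w 0.015 F [1.4 0.1 0.9] | turn [-1.000e-02  5.000e-02  1.069e+01] shift [ 0.86 -8.09  1.34]
t 25.52 grasp [0.6585 0.2761 0.1335] yaw -97.87 w 0.015 F [1.4 0.1 0.9] | turn [-5.000e-02 -1.000e-02 -1.181e+01] shift [-0.86  8.09  1.34]
t 25.52 grasp [0.6585 0.2761 0.1335] yaw -97.87 w 0.015 F [1.4 0.1 0.9] | turn [-0.04  0.03  0.  ] shift [8.14 0.22 1.34]
[ 38.  28.  -2.   0. -59. -46.]
```

View pics/s10.png

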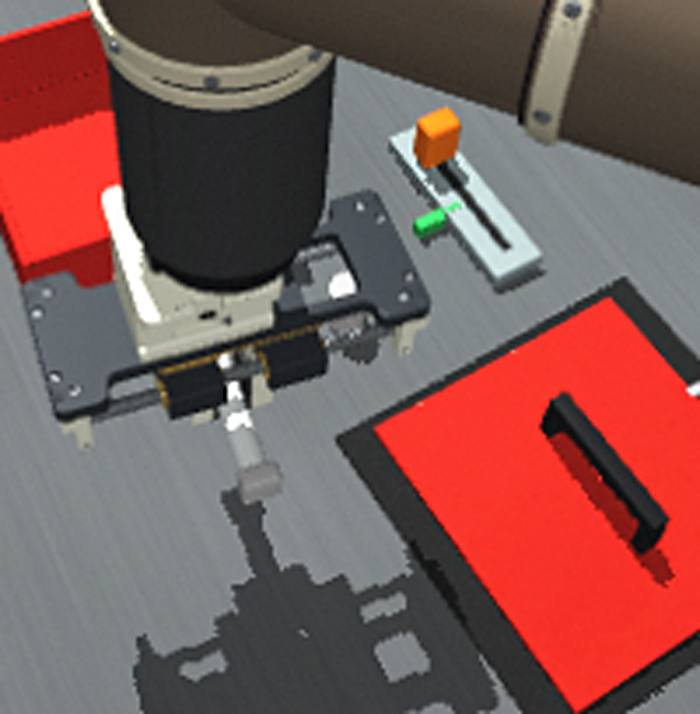

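Call:
carry_out --targets '[[[0, 0, -0.98, 0, 0, 0, -1], [0, 0, -0.98, 0, 0, 0, -1], [0, 0, -0.98, 0, 0, 0, -1], [0, 0, -0.98, 0, 0, 0, -1], [0, 0, -0.98, 0, 0, 0, -1], [0, 0, -0.98, 0, 0, 0, -1], [0, 0, -0.98, 0, 0, 0, -1], [0, 0, -0.99, 0, 0, 0, -1], [0, 0, -0.99, 0, 0, 0, -1], [0, 0, -0.99, 0, 0, 0, -1], [0, 0, -0.99, 0, 0, 0, -1], [0, 0, -0.98, 0, 0, 0, -1], [0, 0, 0, -0.1, 0.9, 0, -1], [0, 0, 0, -0.1, 0.9, 0, -1], [0, 0, 0, -0.1, 0.9, 0, -1], [0, 0, 0, -0.1, 0.9, 0, -1], [0, 0, 0, -0.1, 0.9, 0, -1], [0, 0, 0, -0.1, 0.9, 0, -1], [0, 0, 0, -0.1, 0.9, 0, -1], [0, 0, 0, -0.1, 0.9, 0, -1]]]'

```text
t: 28.02
eef_pos: [0.6253, 0.0953, 0.2859]
ee_rot: [3.142, 0.0, -0.061]
force: [-0.1, 0.7, -3.1]
width: 0.0149
```

Call:
carry_out --targets '[[[0, 0, 0, 0, 0.8, 0, -1], [0, 0, 0, 0, 0, 0, -1]]]'

```text
t: 28.28
eef_pos: [0.6242, 0.0751, 0.286]
ee_rot: [3.142, 0.0, -0.063]
force: [-0.8, 0.3, -2.8]
width: 0.0146
```

Run:
```python
from h import *
go([.6251,.0754,.033],-3.4)
s,d=arm.grab_frame("scene"); crop(s,120,300,150,350,"pics/s11.png",4)
```

```text
t 28.27 grasp [0.6242 0.0751 0.1267] yaw -3.6 w 0.0146 F [-0.8  0.3 -2.8] | turn [ 0.    0.   -0.03] shift [ 0.03 -0.02  3.75]
```

View pics/s11.png

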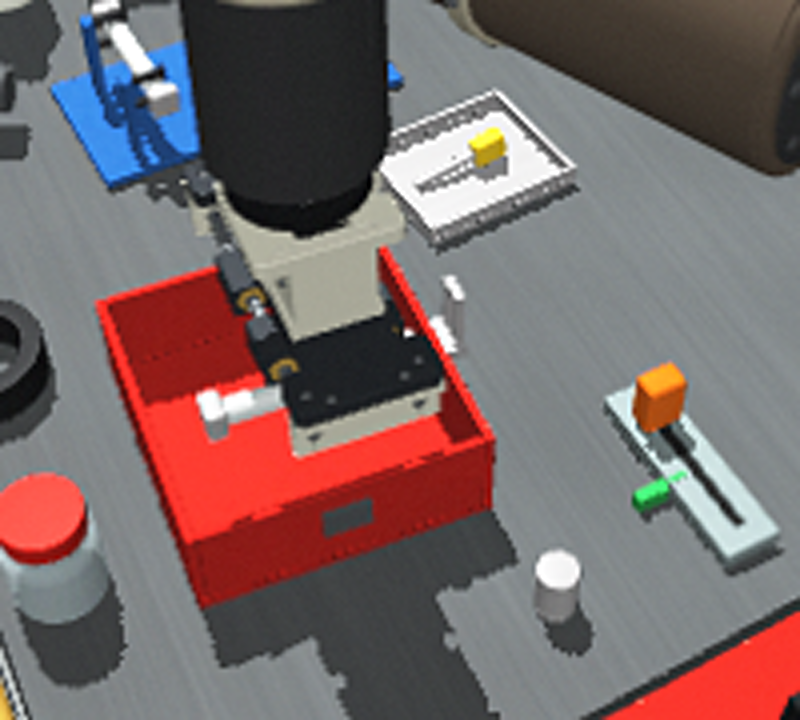

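Bar D is held level over the crate. I lower it and release gently.

Call:
carry_out --targets '[[[0, 0, 0, 0, 0, 0.8, -1], [0, 0, 0, 0, 0, 0.9, -1], [0, 0, 0, 0, 0, 0.9, -1], [0, 0, 0, 0, 0, 0.7, -1], [0, 0, 0, 0, 0, 0.35, -1], [0, 0, 0, 0, 0, 0, -1], [0, 0, 0, 0, 0, 0, -0.45], [0, 0, 0, 0, 0, 0, -0.45], [0, 0, 0, 0, 0, 0, -0.45], [0, 0, 0, 0, 0, -0.5, -0.45], [0, 0, 0, 0, 0, -1, -0.45], [0, 0, 0, 0, 0, -1, -0.45], [0, 0, 0, 0, 0, -1, -0.3], [0, 0, 0, 0, 0, -1, 0]]]'

```text
t: 30.08
eef_pos: [0.6243, 0.0768, 0.3092]
ee_rot: [-3.141, -0.001, -0.061]
force: [0.4, -0.7, -0.1]
width: 0.0357
```

Run:
```python
from h import *
go([.448,-.329,.16],-87)
s,d=arm.grab_frame("scene"); crop(s,120,300,150,350,"pics/s12.png",4)
```

```text
t 30.07 grasp [0.6245 0.0768 0.1499] yaw -3.51 w 0.0357 F [ 0.4 -0.7 -0.1] | turn [-1.000e-02 -0.000e+00  1.044e+01] shift [15.84  7.9  -0.4 ]
```

View pics/s12.png

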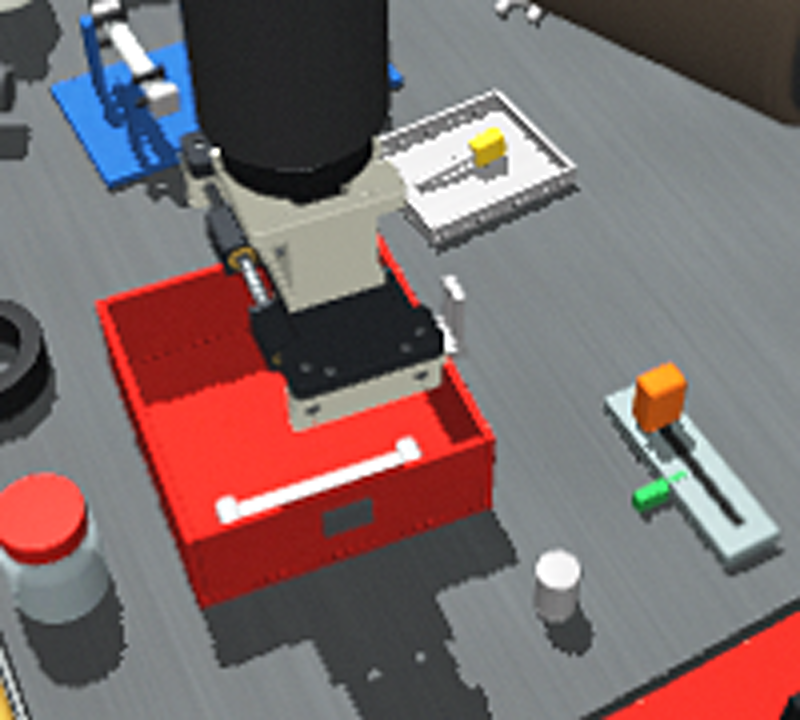

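Bar D lies in the crate. Next is bar A in the front clip.

Call:
carry_out --targets '[[[0, 0, 0.95, 0, 0, -0.2, 0], [0, 0, 0.95, 0, 0, -0.2, 0], [0, 0, 0.95, 0, 0, 0, 0], [0, 0, 0.95, 0, 0, 0, 0], [0, 0, 0.95, 0, 0, 0, 0], [0, 0, 0.95, 0, 0, 0, 0], [0, 0, 0.95, 0, 0, 0, 0], [0, 0, 0.95, 0, 0, 0, 0], [0, 0, 0.95, 0, 0, 0, 0], [0, 0, 0.95, 0, 0, 0, 0], [0, 0, 0.94, 0, 0, 0, 0]]]'

```text
t: 31.5
eef_pos: [0.6243, 0.0768, 0.3182]
ee_rot: [-3.141, 0.0, -1.523]
force: [0.7, -0.5, -0.2]
width: 0.0436
```

Call:
carry_out --targets '[[[0, 0, 0, 0.99, 0.49, 0, 0], [0, 0, 0, 0.99, 0.49, 0, 0], [0, 0, 0, 0.99, 0.49, 0, 0], [0, 0, 0, 0.99, 0.49, 0, 0], [0, 0, 0, 0.99, 0.49, 0, 0], [0, 0, 0, 0.99, 0.49, 0, 0], [0, 0, 0, 0.99, 0.49, 0, 0], [0, 0, 0, 0.99, 0.49, 0, 0], [0, 0, 0, 0.99, 0.49, 0, 0], [0, 0, 0, 0.99, 0.49, 0, 0], [0, 0, 0, 0.99, 0.49, 0, 0], [0, 0, 0, 0.99, 0.49, 0, 0], [0, 0, 0, 0.99, 0.49, 0, 0], [0, 0, 0, 0.99, 0.49, 0, 0], [0, 0, 0, 0.99, 0.49, 0, 0], [0, 0, 0, 0.99, 0.49, 0, 0], [0, 0, 0, 0, 0, 0, 0]]]'

```text
t: 33.62
eef_pos: [0.4474, -0.3307, 0.3171]
ee_rot: [3.141, -0.0, -1.522]
force: [0.5, -0.1, 0.3]
width: 0.044
```

Run:
```python
from h import *
go([.448,-.327,.068],-87)
s,d=arm.grab_frame("scene"); crop(s,80,230,150,320,"pics/s13.png",4.5)
s,d=arm.grab_frame("top"); crop(s,130,270,290,460,"pics/t13.png",4)
```

```text
t 33.62 grasp [ 0.4473 -0.3307  0.1578] yaw -87.18 w 0.044 F [ 0.5 -0.1  0.3] | turn [ 0.   -0.   -0.02] shift [-0.15 -0.03  3.59]
```

View pics/s13.png

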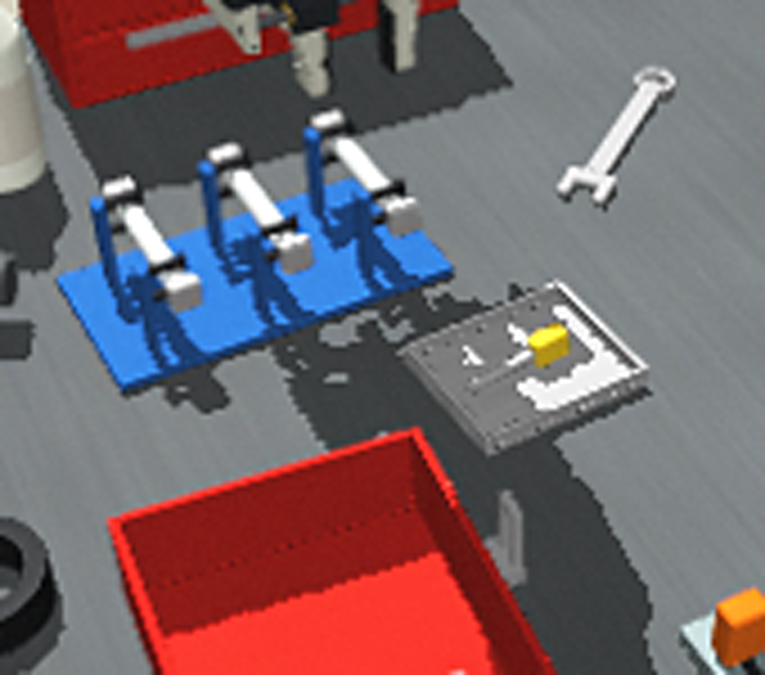

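View pics/t13.png

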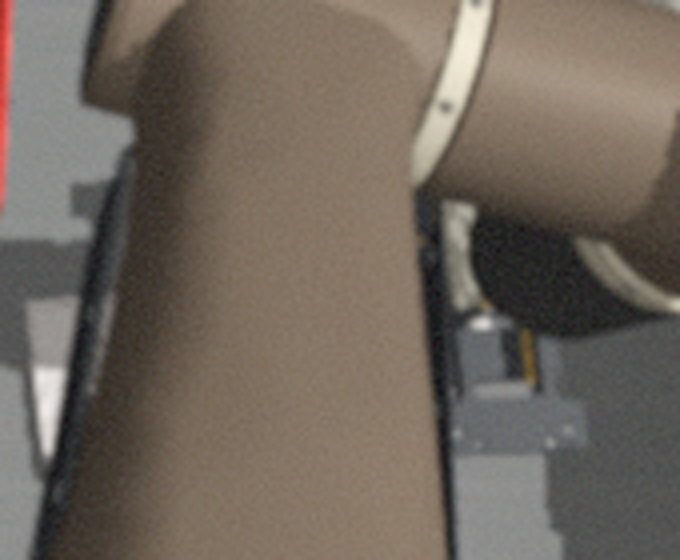

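Call:
carry_out --targets '[[[0, 0, 0, -0.15, 0, 0.6, 0], [0, 0, 0, 0, 0, 0.7, 0], [0, 0, 0, 0, 0, 0.7, 0], [0, 0, 0, 0, 0, 0.7, 0], [0, 0, 0, 0, 0, 0.5, 0], [0, 0, 0, 0, 0, 0.35, 0], [0, 0, 0, 0, 0, 0, 0]]]'

```text
t: 34.6
eef_pos: [0.4488, -0.3248, 0.2278]
ee_rot: [3.141, 0.0, -1.519]
force: [0.7, 0.5, -0.1]
width: 0.0437
```

Run:
```python
from h import *
go([.448,-.327,.068],-87)
s,d=arm.grab_frame("scene"); crop(s,80,200,150,300,"pics/s14.png",5)
```

```text
t 34.6 grasp [ 0.4486 -0.3248  0.0685] yaw -87.01 w 0.0437 F [ 0.7  0.5 -0.1] | turn [ 0.01  0.   -0.  ] shift [0.09 0.03 0.02]
```

View pics/s14.png

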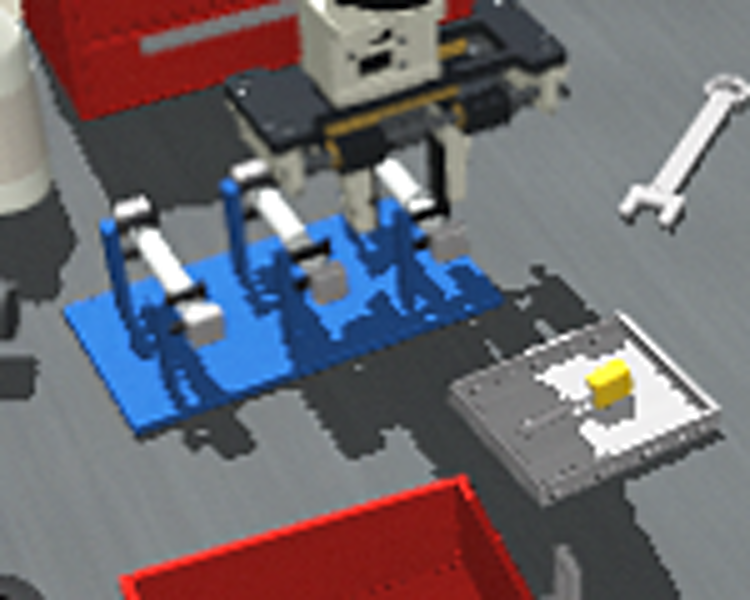

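Call:
carry_out --targets '[[[0, 0, 0, 0, 0, 0, -1], [0, 0, 0, 0, 0, 0, -1], [0, 0, 0, 0, 0, 0, -1], [0, 0, 0, 0, 0, 0, -1], [0, 0, 0, 0, 0, 0, -1]]]' --squeeze 50

```text
t: 35.28
eef_pos: [0.4488, -0.3251, 0.2286]
ee_rot: [3.142, -0.0, -1.519]
force: [-1.4, -0.3, 2.9]
width: 0.0146
```

Call:
carry_out --targets '[[[0, 0, 0, 0, 0.2, 0, -1], [0, 0, 0, 0, 0.3, 0, -1], [0, 0, 0, 0, 0.3, 0, -1], [0, 0, 0, 0, 0.3, 0, -1], [0, 0, 0, 0, 0.3, 0, -1], [0, 0, 0, 0, 0.2, 0, -1], [0, 0, 0, 0, 0, 0, -1]]]'

```text
t: 36.15
eef_pos: [0.4084, -0.3272, 0.2284]
ee_rot: [3.141, 0.0, -1.519]
force: [0.4, -0.0, -2.6]
width: 0.0149
```

Run:
```python
from h import *
go([.448,-.327,.068],-87)
s,d=arm.grab_frame("scene"); crop(s,80,200,150,300,"pics/s15.png",5)
```

```text
t 36.15 grasp [ 0.4083 -0.3272  0.0691] yaw -87.06 w 0.0149 F [ 0.4 -0.  -2.6] | turn [ 0.    0.   -0.01] shift [ 0.08 -1.58  0.04]
```

View pics/s15.png

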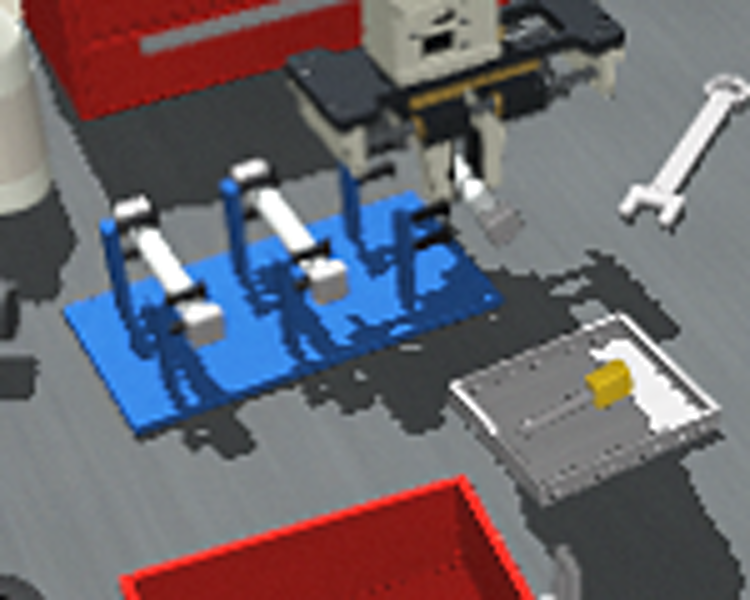

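Bar A snapped out. I lift it and carry it to the crate.

Call:
carry_out --targets '[[[0, 0, 0, 0, 0, -0.5, -1], [0, 0, 0, 0, 0, -0.9, -1], [0, 0, 0, 0, 0, -0.9, -1], [0, 0, 0, 0, 0, -0.9, -1], [0, 0, -0.95, 0, 0, 0, -1], [0, 0, -0.95, 0, 0, 0, -1], [0, 0, -0.95, 0, 0, 0, -1], [0, 0, -0.95, 0, 0, 0, -1], [0, 0, -0.95, 0, 0, 0, -1], [0, 0, -0.95, 0, 0, 0, -1], [0, 0, -0.95, 0, 0, 0, -1], [0, 0, -0.95, 0, 0, 0, -1], [0, 0, -0.95, 0, 0, 0, -1], [0, 0, -0.95, 0, 0, 0, -1], [0, 0, -0.95, 0, 0, 0, -1]]]'

```text
t: 38.08
eef_pos: [0.4092, -0.3271, 0.3094]
ee_rot: [3.141, -0.001, -0.055]
force: [-0.1, -0.3, -1.6]
width: 0.0145
```

Run:
```python
from h import *
go([.6185,-.0364,.13],-3.4)
```

```text
t 38.08 grasp [ 0.4093 -0.3272  0.1501] yaw -3.17 w 0.0145 F [-0.1 -0.3 -1.6] | turn [ 0.   -0.01  0.03] shift [  7.66 -12.11   0.8 ]
```

Call:
carry_out --targets '[[[0, 0, 0.03, 0.59, -0.93, 0, -1], [0, 0, 0, 0.59, -0.93, 0, -1], [0, 0, 0, 0.59, -0.93, 0, -1], [0, 0, 0, 0.59, -0.93, 0, -1], [0, 0, 0, 0.59, -0.93, 0, -1], [0, 0, 0, 0.59, -0.93, 0, -1], [0, 0, 0, 0.59, -0.93, 0, -1], [0, 0, 0, 0.59, -0.93, 0, -1], [0, 0, 0, 0.59, -0.93, 0, -1], [0, 0, 0, 0.59, -0.93, 0, -1], [0, 0, 0, 0.59, -0.93, 0, -1], [0, 0, 0, 0.59, -0.93, 0, -1], [0, 0, 0, 0.58, -0.95, 0.4, -1], [0, 0, 0, 0, 0, 0.4, -1], [0, 0, 0, 0, 0, 0, -1]]]'

```text
t: 39.95
eef_pos: [0.6189, -0.0369, 0.2865]
ee_rot: [3.141, 0.003, -0.064]
force: [-0.1, -0.6, -2.8]
width: 0.0147
```

Run:
```python
from h import *
go([.6185,-.0364,.033],-3.4)
s,d=arm.grab_frame("scene"); crop(s,120,300,150,350,"pics/s16.png",4)
```

```text
t 39.95 grasp [ 0.6184 -0.037   0.1272] yaw -3.66 w 0.0147 F [-0.1 -0.6 -2.8] | turn [ 0.01  0.02 -0.03] shift [ 0.   -0.02  3.77]
```

View pics/s16.png

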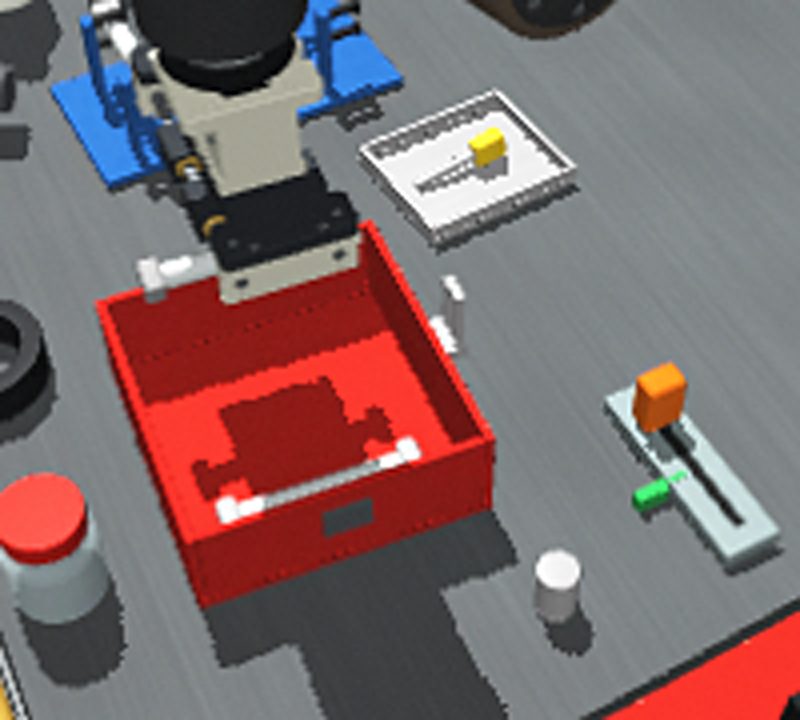

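Call:
carry_out --targets '[[[0, 0, 0, 0, 0, 0.8, -1], [0, 0, 0, 0, 0, 0.9, -1], [0, 0, 0, 0, 0, 0.9, -1], [0, 0, 0, 0, 0, 0.7, -1], [0, 0, 0, 0, 0, 0.4, -1], [0, 0, 0, 0, 0, 0, -1], [0, 0, 0, 0, 0, 0, -0.45], [0, 0, 0, 0, 0, 0, -0.45], [0, 0, 0, 0, 0, 0, -0.45], [0, 0, 0, 0, 0, -0.5, -0.45], [0, 0, 0, 0, 0, -1, -0.45], [0, 0, 0, 0, 0, -1, -0.45], [0, 0, 0, 0, 0, -1, -0.3], [0, 0, 0, 0, 0, -1, 0], [0, 0, 0, 0, 0, -0.4, 0]]]'

```text
t: 41.88
eef_pos: [0.6197, -0.0371, 0.321]
ee_rot: [-3.141, -0.004, -0.064]
force: [-0.3, 0.9, -0.3]
width: 0.0423
```

Run:
```python
from h import *
go([.527,-.3265,.16],-87)
s,d=arm.grab_frame("scene"); crop(s,80,300,150,350,"pics/s17.png",3.5)
```

```text
t 41.88 grasp [ 0.6203 -0.037   0.1617] yaw -3.66 w 0.0423 F [-0.3  0.9 -0.3] | turn [-0.02 -0.02 10.42] shift [11.37  4.33  0.07]
```

View pics/s17.png

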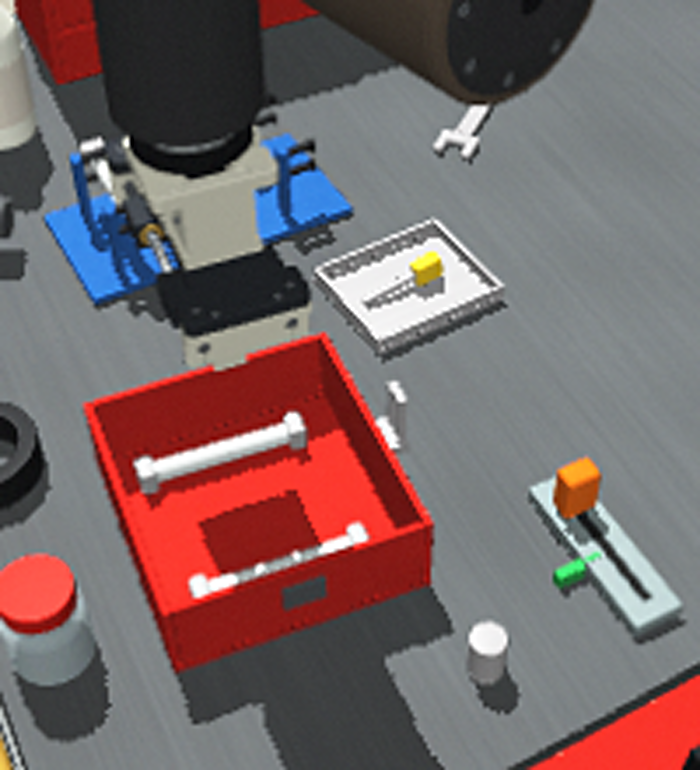

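Bars D and A are both in the crate. Next is bar B in the middle clip.

Call:
carry_out --targets '[[[0, 0, 0.95, 0, 0, 0, 0], [0, 0, 0.95, 0, 0, 0, 0], [0, 0, 0.95, 0, 0, 0, 0], [0, 0, 0.95, 0, 0, 0, 0], [0, 0, 0.95, 0, 0, 0, 0], [0, 0, 0.95, 0, 0, 0, 0], [0, 0, 0.95, 0, 0, 0, 0], [0, 0, 0.95, 0, 0, 0, 0], [0, 0, 0.95, 0, 0, 0, 0], [0, 0, 0.94, 0, 0, 0, 0], [0, 0, 0.93, 0, 0, 0, 0]]]'

```text
t: 43.3
eef_pos: [0.6191, -0.0372, 0.3175]
ee_rot: [3.14, -0.0, -1.523]
force: [-0.8, 0.3, -0.8]
width: 0.0437
```

Call:
carry_out --targets '[[[0, 0, 0, 0.95, 0.36, 0, 0], [0, 0, 0, 0.95, 0.36, 0, 0], [0, 0, 0, 0.95, 0.36, 0, 0], [0, 0, 0, 0.95, 0.36, 0, 0], [0, 0, 0, 0.95, 0.36, 0, 0], [0, 0, 0, 0.95, 0.36, 0, 0], [0, 0, 0, 0.95, 0.36, 0, 0], [0, 0, 0, 0.95, 0.36, 0, 0], [0, 0, 0, 0.95, 0.36, 0, 0], [0, 0, 0, 0.95, 0.36, 0, 0], [0, 0, 0, 0.95, 0.36, 0, 0], [0, 0, 0, 0.95, 0.36, 0.5, 0], [0, 0, 0, 0, 0, 0.7, 0], [0, 0, 0, 0, 0, 0.6, 0], [0, 0, 0, 0, 0, 0, 0]]]'

```text
t: 45.18
eef_pos: [0.5257, -0.3269, 0.2716]
ee_rot: [3.139, 0.001, -1.518]
force: [0.1, -0.6, 0.1]
width: 0.0438
```

Run:
```python
from h import *
go([.527,-.3265,.068],-87)
s,d=arm.grab_frame("scene"); crop(s,80,200,150,300,"pics/s18.png",5)
```

```text
t 45.17 grasp [ 0.5252 -0.3267  0.1123] yaw -86.99 w 0.0438 F [ 0.1 -0.6  0.1] | turn [0.02 0.01 0.  ] shift [-0.   -0.07  1.77]
```

View pics/s18.png

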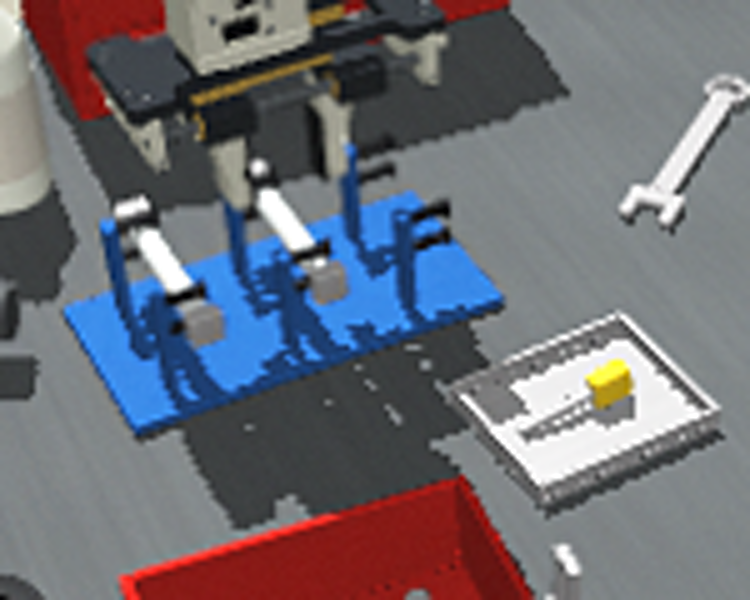

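Call:
carry_out --targets '[[[0, 0, 0, 0, -0.07, 0.6, 0], [0, 0, 0, 0, 0, 0.6, 0], [0, 0, 0, 0, 0, 0.4, 0], [0, 0, 0, 0, 0, 0.17, 0], [0, 0, 0, 0, 0, 0, -1], [0, 0, 0, 0, 0, 0, -1], [0, 0, 0, 0, 0, 0, -1], [0, 0, 0, 0, 0, 0, -1], [0, 0, 0, 0, 0, 0, -1]]]'

```text
t: 46.35
eef_pos: [0.5279, -0.3274, 0.2295]
ee_rot: [-3.141, -0.0, -1.519]
force: [-1.5, 0.2, 2.4]
width: 0.0146
```

Call:
carry_out --targets '[[[0, 0, 0, 0, 0.2, 0, -1], [0, 0, 0, 0, 0.3, 0, -1], [0, 0, 0, 0, 0.3, 0, -1], [0, 0, 0, 0, 0.3, 0, -1], [0, 0, 0, 0, 0.3, 0, -1], [0, 0, 0, 0, 0.1, 0, -1], [0, 0, 0, 0, 0, 0, -1]]]'

```text
t: 47.22
eef_pos: [0.4903, -0.3293, 0.2292]
ee_rot: [3.142, 0.0, -1.519]
force: [-0.5, -0.2, -2.0]
width: 0.0145
```

Run:
```python
from h import *
go([.527,-.3265,.068],-87)
s,d=arm.grab_frame("scene"); crop(s,80,200,150,300,"pics/s19.png",5)
```

```text
t 47.23 grasp [ 0.4903 -0.3293  0.0699] yaw -87.05 w 0.0145 F [-0.5 -0.2 -2. ] | turn [ 0.    0.   -0.01] shift [-0.04 -1.47  0.07]
```

View pics/s19.png

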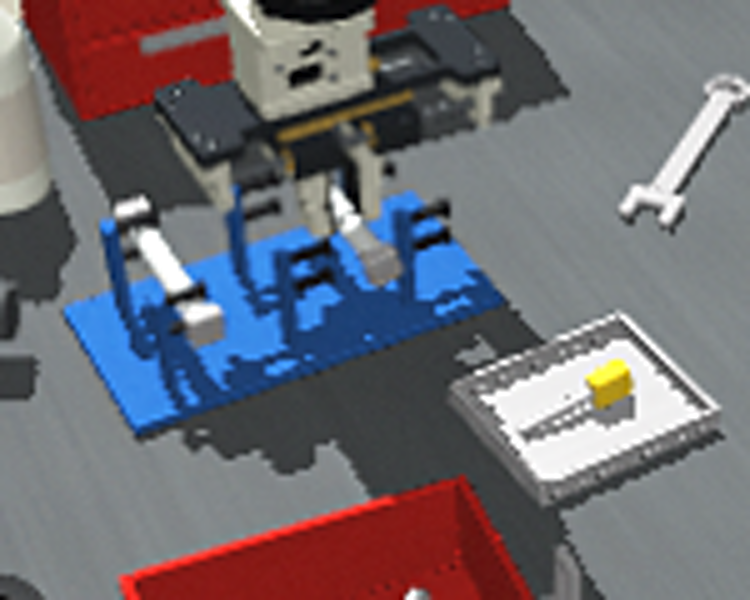

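Bar B is out. I lift, turn and carry it.

Call:
carry_out --targets '[[[0, 0, 0, 0, 0, -0.5, -1], [0, 0, 0, 0, 0, -0.9, -1], [0, 0, 0, 0, 0, -0.9, -1], [0, 0, 0, 0, 0, -0.9, -1], [0, 0, -0.95, 0, 0, 0, -1], [0, 0, -0.95, 0, 0, 0, -1], [0, 0, -0.95, 0, 0, 0, -1], [0, 0, -0.95, 0, 0, 0, -1], [0, 0, -0.95, 0, 0, 0, -1], [0, 0, -0.95, 0, 0, 0, -1], [0, 0, -0.95, 0, 0, 0, -1], [0, 0, -0.95, 0, 0, 0, -1], [0, 0, -0.95, 0, 0, 0, -1], [0, 0, -0.95, 0, 0, 0, -1], [0, 0, -0.95, 0, 0, 0, -1], [0, 0, 0, 0, 0, 0, -1]]]'

```text
t: 49.28
eef_pos: [0.4908, -0.3292, 0.31]
ee_rot: [3.141, -0.001, -0.061]
force: [-0.0, 0.1, -3.1]
width: 0.0147
```

Run:
```python
from h import *
go([.6207,.0015,.13],-3.4)
```

```text
t 49.27 grasp [ 0.4909 -0.3293  0.1507] yaw -3.47 w 0.0147 F [-0.   0.1 -3.1] | turn [ 0.   -0.01 -0.01] shift [  4.4  -13.52   0.83]
```

Call:
carry_out --targets '[[[0, 0, 0, 0.31, -0.96, 0, -1], [0, 0, 0, 0.31, -0.96, 0, -1], [0, 0, 0, 0.31, -0.96, 0, -1], [0, 0, 0, 0.31, -0.96, 0, -1], [0, 0, 0, 0.31, -0.96, 0, -1], [0, 0, 0, 0.31, -0.96, 0, -1], [0, 0, 0, 0.31, -0.96, 0, -1], [0, 0, 0, 0.32, -0.97, 0, -1], [0, 0, 0, 0.32, -0.97, 0, -1], [0, 0, 0, 0.32, -0.97, 0, -1], [0, 0, 0, 0.32, -0.97, 0, -1], [0, 0, 0, 0.31, -0.97, 0, -1], [0, 0, 0, 0.31, -0.97, 0.4, -1], [0, 0, 0, 0.31, -0.97, 0.4, -1], [0, 0, 0, 0, 0, 0, -1]]]'

```text
t: 51.15
eef_pos: [0.6204, 0.0033, 0.2872]
ee_rot: [3.141, 0.002, -0.059]
force: [-0.3, 1.0, -2.3]
width: 0.0146
```

Run:
```python
from h import *
go([.6207,.0015,.05],-3.4)
s,d=arm.grab_frame("scene"); crop(s,120,300,150,350,"pics/s20.png",4)
```

```text
t 51.15 grasp [0.62   0.0033 0.1279] yaw -3.35 w 0.0146 F [-0.3  1.  -2.3] | turn [0.   0.02 0.01] shift [0.03 0.07 3.12]
```

View pics/s20.png

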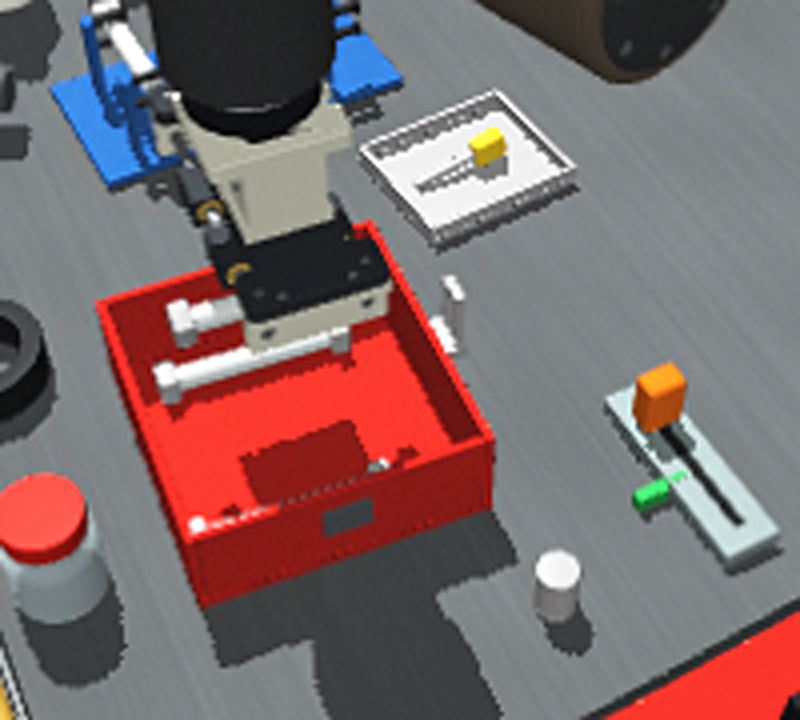

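Bar D has been knocked towards the +y wall of the crate (this is the announced disturbance). It is still lying inside. I place B near the middle.

Call:
carry_out --targets '[[[0, 0, 0, 0.05, -0.4, 0.5, -1], [0, 0, 0, 0, 0, 0.9, -1], [0, 0, 0, 0, 0, 0.9, -1], [0, 0, 0, 0, 0, 0.8, -1], [0, 0, 0, 0, 0, 0.4, -1], [0, 0, 0, 0, 0, 0.3, -1], [0, 0, 0, 0, 0, 0, -1], [0, 0, 0, 0, 0, 0, -0.45], [0, 0, 0, 0, 0, 0, -0.45], [0, 0, 0, 0, 0, 0, -0.45], [0, 0, 0, 0, 0, -0.5, -0.45], [0, 0, 0, 0, 0, -1, -0.45], [0, 0, 0, 0, 0, -1, -0.45], [0, 0, 0, 0, 0, -1, -0.3], [0, 0, 0, 0, 0, -1, 0], [0, 0, 0, 0, 0, -0.7, 0]]]'

```text
t: 53.2
eef_pos: [0.622, 0.0113, 0.3264]
ee_rot: [-3.141, -0.002, -0.06]
force: [0.0, -0.3, 0.1]
width: 0.0422
```

Run:
```python
from h import *
go([.606,-.322,.16],-87)
s,d=arm.grab_frame("scene"); crop(s,80,300,150,350,"pics/s21.png",3.5)
```

```text
t 53.2 grasp [0.6224 0.0113 0.1671] yaw -3.42 w 0.0422 F [ 0.  -0.3  0.1] | turn [-1.000e-02 -1.000e-02  1.045e+01] shift [13.28  1.35  0.29]
```

View pics/s21.png

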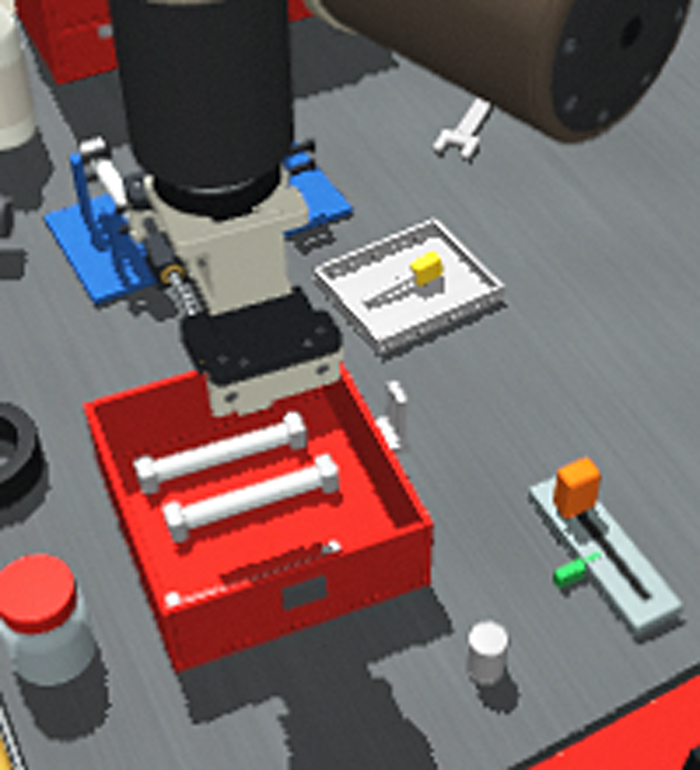

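B lies in the crate. Now bar C in the rear clip.

Call:
carry_out --targets '[[[0, 0, 0.95, 0, 0, 0, 0], [0, 0, 0.95, 0, 0, 0, 0], [0, 0, 0.95, 0, 0, 0, 0], [0, 0, 0.95, 0, 0, 0, 0], [0, 0, 0.95, 0, 0, 0, 0], [0, 0, 0.95, 0, 0, 0, 0], [0, 0, 0.95, 0, 0, 0, 0], [0, 0, 0.95, 0, 0, 0, 0], [0, 0, 0.95, 0, 0, 0, 0], [0, 0, 0.95, 0, 0, 0, 0], [0, 0, 0.95, 0, 0, 0, 0]]]'

```text
t: 54.62
eef_pos: [0.6218, 0.0112, 0.324]
ee_rot: [3.141, -0.0, -1.523]
force: [0.3, -0.5, -0.9]
width: 0.0438
```

Call:
carry_out --targets '[[[0, 0, 0, 0.95, 0.1, 0, 0], [0, 0, 0, 0.95, 0.1, 0, 0], [0, 0, 0, 0.95, 0.1, 0, 0], [0, 0, 0, 0.95, 0.1, 0, 0], [0, 0, 0, 0.95, 0.1, 0, 0], [0, 0, 0, 0.95, 0.1, 0, 0], [0, 0, 0, 0.95, 0.1, 0, 0], [0, 0, 0, 0.95, 0.1, 0, 0], [0, 0, 0, 0.95, 0.1, 0, 0], [0, 0, 0, 0.95, 0.1, 0, 0], [0, 0, 0, 0.95, 0.1, 0, 0], [0, 0, 0, 0.95, 0.1, 0, 0], [0, 0, 0, 0.95, 0.1, 0.3, 0], [0, 0, 0, 0.95, 0.1, 0.7, 0], [0, 0, 0, 0, 0, 0.7, 0], [0, 0, 0, 0, 0, 0.4, 0], [0, 0, 0, 0, 0, 0, 0]]]'

```text
t: 56.75
eef_pos: [0.604, -0.3221, 0.2702]
ee_rot: [3.139, 0.001, -1.519]
force: [1.3, 0.2, -0.7]
width: 0.0439
```

Run:
```python
from h import *
go([.606,-.322,.068],-87)
s,d=arm.grab_frame("scene"); crop(s,80,200,150,300,"pics/s22.png",5)
```

```text
t 56.75 grasp [ 0.6036 -0.322   0.1109] yaw -87.0 w 0.0439 F [ 1.3  0.2 -0.7] | turn [ 0.02  0.01 -0.  ] shift [ 0.   -0.1   1.72]
```

View pics/s22.png

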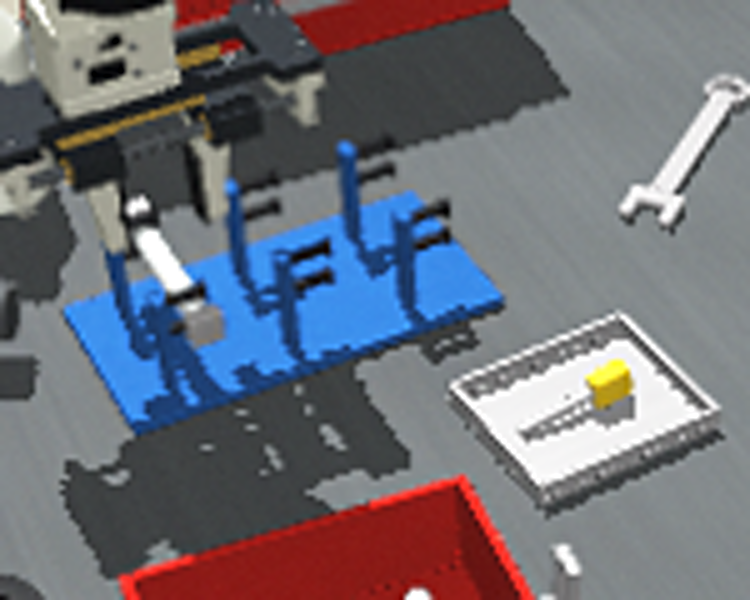

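Call:
carry_out --targets '[[[0, 0, 0, 0, -0.1, 0.6, 0], [0, 0, 0, 0, 0, 0.6, 0], [0, 0, 0, 0, 0, 0.4, 0], [0, 0, 0, 0, 0, 0.12, 0], [0, 0, 0, 0, 0, 0, -1], [0, 0, 0, 0, 0, 0, -1], [0, 0, 0, 0, 0, 0, -1], [0, 0, 0, 0, 0, 0, -1], [0, 0, 0, 0, 0, 0, -1]]]'

```text
t: 57.92
eef_pos: [0.6067, -0.3226, 0.2291]
ee_rot: [-3.141, -0.0, -1.519]
force: [-1.3, -0.2, 1.5]
width: 0.0141
```

Call:
carry_out --targets '[[[0, 0, 0, 0, 0.2, 0, -1], [0, 0, 0, 0, 0.3, 0, -1], [0, 0, 0, 0, 0.3, 0, -1], [0, 0, 0, 0, 0.3, 0, -1], [0, 0, 0, 0, 0.3, 0, -1], [0, 0, 0, 0, 0.1, 0, -1], [0, 0, 0, 0, 0, 0, -1]]]'

```text
t: 58.8
eef_pos: [0.569, -0.3245, 0.2287]
ee_rot: [3.142, -0.0, -1.519]
force: [-0.2, -1.0, -2.1]
width: 0.0145
```

Run:
```python
from h import *
go([.606,-.322,.068],-87)
s,d=arm.grab_frame("scene"); crop(s,80,200,150,300,"pics/s23.png",5)
```

```text
t 58.8 grasp [ 0.569  -0.3245  0.0694] yaw -87.04 w 0.0145 F [-0.2 -1.  -2.1] | turn [ 0.   -0.   -0.01] shift [-0.02 -1.48  0.06]
```

View pics/s23.png

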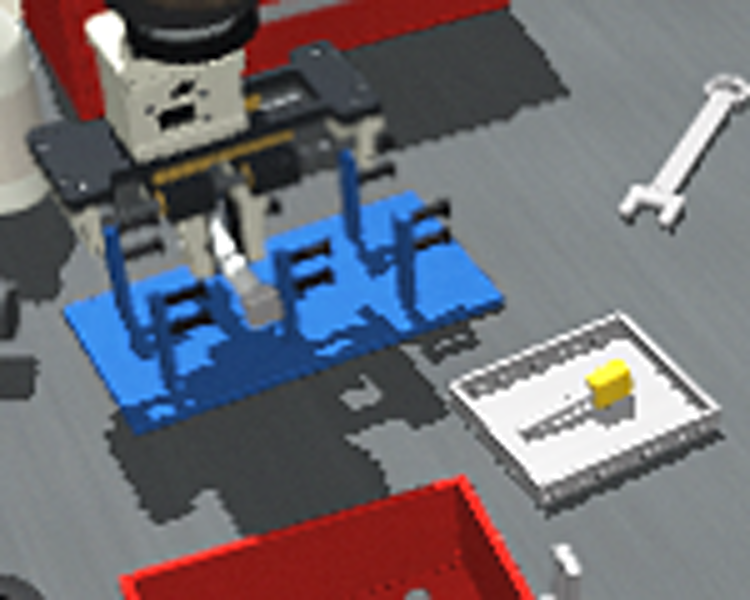

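Call:
carry_out --targets '[[[0, 0, 0, 0, 0, -0.5, -1], [0, 0, 0, 0, 0, -0.9, -1], [0, 0, 0, 0, 0, -0.9, -1], [0, 0, 0, 0, 0, -0.9, -1], [0, 0, -0.95, 0, 0, 0, -1], [0, 0, -0.95, 0, 0, 0, -1], [0, 0, -0.95, 0, 0, 0, -1], [0, 0, -0.95, 0, 0, 0, -1], [0, 0, -0.95, 0, 0, 0, -1], [0, 0, -0.95, 0, 0, 0, -1], [0, 0, -0.95, 0, 0, 0, -1], [0, 0, -0.95, 0, 0, 0, -1], [0, 0, -0.95, 0, 0, 0, -1], [0, 0, -0.95, 0, 0, 0, -1], [0, 0, -0.95, 0, 0, 0, -1], [0, 0, 0, 0, 0, 0, -1]]]'

```text
t: 60.85
eef_pos: [0.5694, -0.3244, 0.3095]
ee_rot: [3.141, -0.001, -0.061]
force: [-0.2, 0.9, -2.2]
width: 0.015
```

Run:
```python
from h import *
go([.6241,.0574,.13],-3.4)
s,d=arm.grab_frame("scene"); save(s,"pics/s24.png",1.5)
```

```text
t 60.85 grasp [ 0.5696 -0.3245  0.1502] yaw -3.47 w 0.015 F [-0.2  0.9 -2.2] | turn [ 0.   -0.01 -0.01] shift [  1.27 -15.38   0.81]
```

View pics/s24.png

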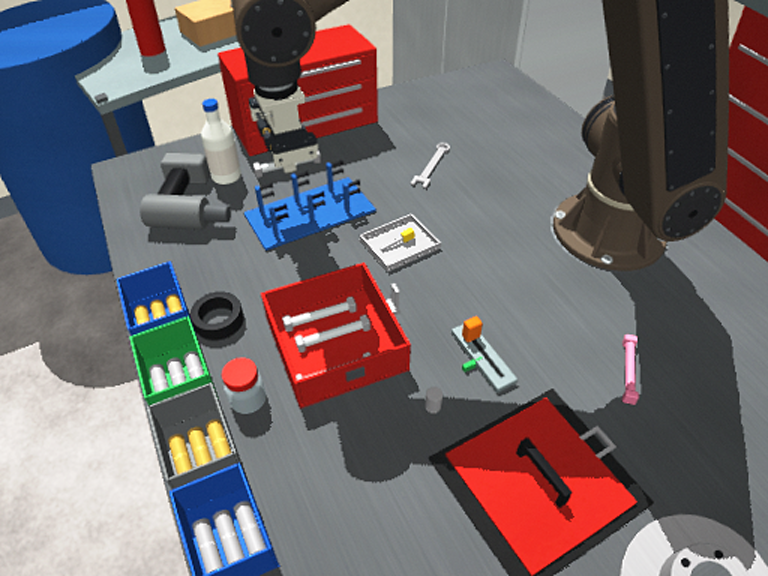

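Bar C is held and the rack is empty. The crate holds A, B and D, and the jar, tray and lid are fine.

Call:
carry_out --targets '[[[0, 0, 0, 0.08, -0.96, 0, -1], [0, 0, 0, 0.08, -0.96, 0, -1], [0, 0, 0, 0.08, -0.96, 0, -1], [0, 0, 0, 0.08, -0.96, 0, -1], [0, 0, 0, 0.08, -0.96, 0, -1], [0, 0, 0, 0.08, -0.96, 0, -1], [0, 0, 0, 0.08, -0.96, 0, -1], [0, 0, 0, 0.08, -0.96, 0, -1], [0, 0, 0, 0.08, -0.96, 0, -1], [0, 0, 0, 0.08, -0.96, 0, -1], [0, 0, 0, 0.08, -0.96, 0, -1], [0, 0, 0, 0.08, -0.96, 0, -1], [0, 0, 0, 0.08, -0.96, 0, -1], [0, 0, 0, 0.08, -0.96, 0.2, -1], [0, 0, 0, 0.08, -0.97, 0.3, -1], [0, 0, 0, 0.07, -0.97, 0.3, -1], [0, 0, 0, 0, 0, 0, -1]]]'

```text
t: 63.02
eef_pos: [0.624, 0.0595, 0.2873]
ee_rot: [3.141, 0.002, -0.058]
force: [0.8, 0.6, -1.6]
width: 0.0144
```

Run:
```python
from h import *
go([.6241,.0574,.033],-3.4)
s,d=arm.grab_frame("scene"); crop(s,120,300,150,350,"pics/s25.png",4)
```

```text
t 63.02 grasp [0.6237 0.0595 0.128 ] yaw -3.34 w 0.0144 F [ 0.8  0.6 -1.6] | turn [0.   0.01 0.01] shift [0.02 0.08 3.8 ]
```

View pics/s25.png

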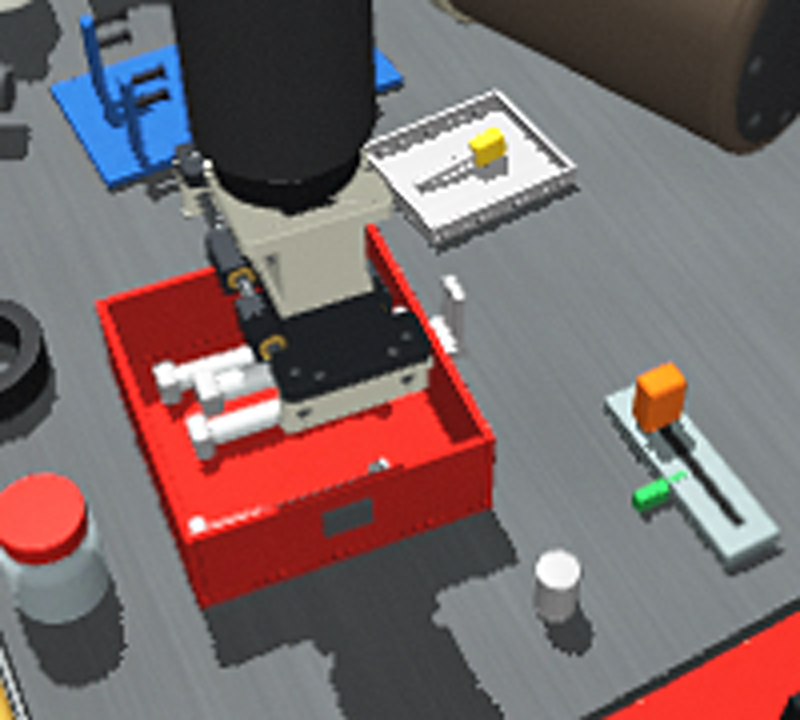

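Call:
carry_out --targets '[[[0, 0, 0, 0, 0.12, 0.6, -1], [0, 0, 0, 0, 0, 0.9, -1], [0, 0, 0, 0, 0, 0.9, -1], [0, 0, 0, 0, 0, 0.7, -1], [0, 0, 0, 0, 0, 0.4, -1], [0, 0, 0, 0, 0, 0.2, -1], [0, 0, 0, 0, 0, 0, -1], [0, 0, 0, 0, 0, 0, -0.45], [0, 0, 0, 0, 0, 0, -0.45], [0, 0, 0, 0, 0, 0, -0.45], [0, 0, 0, 0, 0, -0.5, -0.45], [0, 0, 0, 0, 0, -1, -0.45], [0, 0, 0, 0, 0, -1, -0.45], [0, 0, 0, 0, 0, -1, -0.45], [0, 0, 0, 0, 0, -1, -0.45], [0, 0, 0, 0, 0, -0.7, -0.45]]]'

```text
t: 65.08
eef_pos: [0.6239, 0.0547, 0.3284]
ee_rot: [-3.141, -0.002, -0.06]
force: [-0.2, 0.3, -0.4]
width: 0.0237
```

Run:
```python
from h import *
go([.412,.1,.15],-3.4)
s,d=arm.grab_frame("scene"); crop(s,80,300,150,350,"pics/s26.png",3.5)
```

```text
t 65.08 grasp [0.6243 0.0548 0.1691] yaw -3.42 w 0.0237 F [-0.2  0.3 -0.4] | turn [-0.01 -0.02 -0.  ] shift [-8.58 -1.3   0.77]
```

View pics/s26.png

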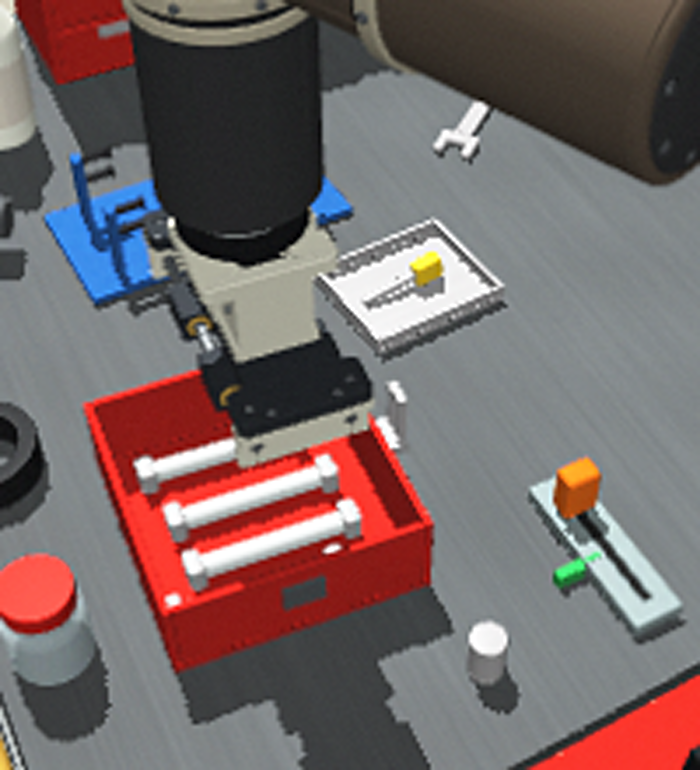

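All four bars lie in the crate. Now I measure the slider and the mark precisely.

Run:
```python
from h import *
f=np.load("f0.npz")
s,d=arm.grab_frame("scene")
for n,img,dep in(("top",f["p"],f["d"]),("scene",f["ps"],f["ds"]),("scene",s,d)):
    c=cloud(n,dep); X,Y,Z=c[...,0],c[...,1],c[...,2]
    hsv=cv2.cvtColor(img,cv2.COLOR_RGB2HSV); H,S,V=hsv[...,0],hsv[...,1],hsv[...,2]
    reg=(X>.36)&(X<.48)&(Y>.06)&(Y<.25)
    gr=(H>45)&(H<80)&(S>100)&reg
    W=np.array([atz(n,q,.012)[:2] for q in np.argwhere(gr)]); print(n,"mark px",np.round(np.argwhere(gr).mean(0),1),cv2.minAreaRect((W*1000).astype(np.float32)))
    og=(H>4)&(H<22)&(S>140)&reg&(Z>.049)
    q=np.argwhere(og); W=np.array([atz(n,x,.0545)[:2] for x in q]); print(" tag px",np.round(q.mean(0),1),np.round(W.mean(0),4),cv2.minAreaRect((W*1000).astype(np.float32)))
    tr=reg&(S<60)&(V>130)&(Z<.025)&(Z>.008)
    q=np.argwhere(tr); W=np.array([atz(n,x,.014)[:2] for x in q]); print(" track",cv2.minAreaRect((W*1000).astype(np.float32)))
    crop(img,200,272,290,362,"pics/tag_s.png",8) if n=="scene" else crop(img,200,240,170,240,"pics/tag_t.png",10)
    print(arm.landmark_of(n,"mark_line")[:2],arm.landmark_of(n,"tag_top")[:2]) if n=="scene" else 0
```

```text
top mark px [213.5 202.6] ((443.2840270996094, 164.3852996826172), (19.62606430053711, 8.328113555908203), 1.3722010850906372)
 tag px [223.4 217.6] [0.4116 0.1178] ((411.3875427246094, 118.06519317626953), (24.093015670776367, 18.624618530273438), 0.9327150583267212)
 track ((397.5483093261719, 156.5813751220703), (138.58314514160156, 65.90679168701172), 89.94900512695312)
scene mark px [242.9 312.9] ((440.2335510253906, 167.29588317871094), (39.82283401489258, 14.20745849609375), 6.932538986206055)
 tag px [215.1 315.1] [0.4155 0.1218] ((415.9537353515625, 121.9109115600586), (27.94192886352539, 20.719022750854492), 0.000479856098536402)
 track ((413.23193359375, 158.75497436523438), (40.982269287109375, 138.9947052001953), 2.7874696254730225)
[{'point': [242.2, 314.0], 'conf': 0.37}, {'point': [228.4, 223.8], 'conf': 0.35}] [{'point': [210.7, 316.4], 'conf': 0.49}, {'point': [159.6, 269.7], 'conf': 0.23}]
scene mark px [239.2 314.3] ((-37.48138427734375, -257.0805358886719), (1314.612060546875, 23.09708023071289), 41.39639663696289)
 tag px [215.1 315. ] [0.4157 0.1218] ((416.018798828125, 121.82473754882812), (20.837684631347656, 27.821434020996094), 89.12076568603516)
 track ((412.42950439453125, 158.90664672851562), (41.33183670043945, 138.6881103515625), 1.708258032798767)
[{'point': [242.2, 314.0], 'conf': 0.37}, {'point': [228.4, 223.8], 'conf': 0.35}] [{'point': [210.7, 316.4], 'conf': 0.49}, {'point': [159.6, 269.7], 'conf': 0.23}]
```

View pics/tag_s.png

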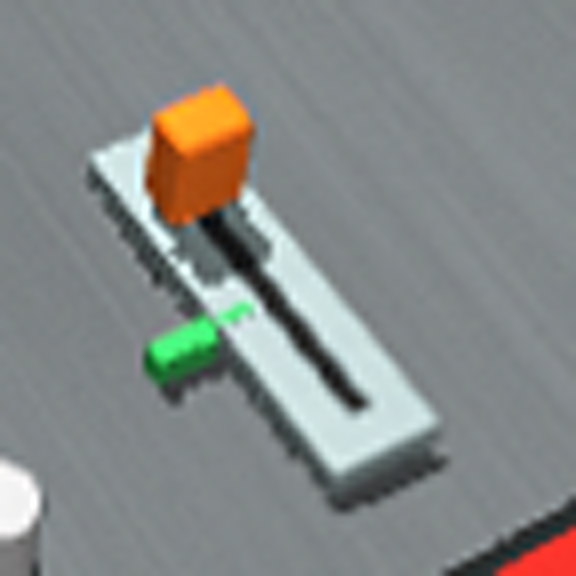

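View pics/tag_t.png

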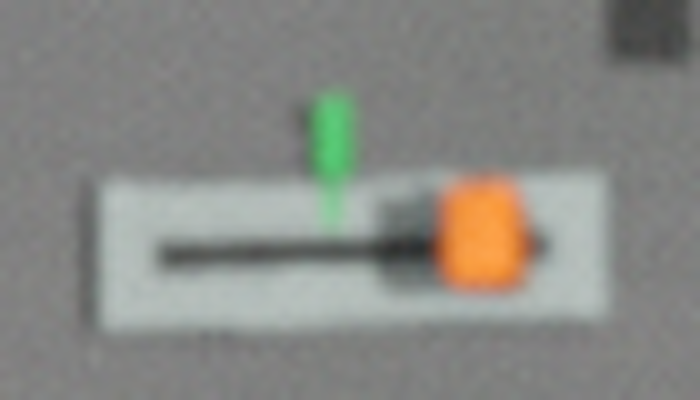

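Run:
```python
from h import *
print(np.round(atz("scene",(243.1,312.75),.012),4))
go([.4135,.1195,.12],1.8)
```

```text
[0.4451 0.1675 0.012 ]
t 65.38 grasp [0.6232 0.0544 0.1659] yaw -3.44 w 0.0241 F [-0. -0.  0.] | turn [ 0.    0.01 -0.65] shift [-8.3  -2.87  1.84]
```

Call:
carry_out --targets '[[[0, 0, -0.65, 0, 0, 0, 0], [0, 0, 0, -0.92, -0.32, 0, 0], [0, 0, 0, -0.92, -0.32, 0, 0], [0, 0, 0, -0.92, -0.32, 0, 0], [0, 0, 0, -0.92, -0.32, 0, 0], [0, 0, 0, -0.92, -0.32, 0, 0], [0, 0, 0, -0.92, -0.32, 0, 0], [0, 0, 0, -0.92, -0.32, 0.4, 0], [0, 0, 0, -0.92, -0.32, 0.6, 0], [0, 0, 0, -0.94, -0.31, 0.6, 0], [0, 0, 0, 0, 0, 0.2, 0], [0, 0, 0, 0, 0, 0, 0]]]'

```text
t: 66.88
eef_pos: [0.4143, 0.1199, 0.2808]
ee_rot: [3.141, 0.001, 0.032]
force: [1.1, 0.3, 0.6]
width: 0.0437
```

Run:
```python
from h import *
go([.4135,.1195,.044],1.8)
s,d=arm.grab_frame("scene"); crop(s,140,290,250,400,"pics/s27.png",5)
t,d=arm.grab_frame("top"); crop(t,90,200,190,320,"pics/t27.png",6)
```

```text
t 66.88 grasp [0.4142 0.1198 0.1215] yaw 1.81 w 0.0437 F [1.1 0.3 0.6] | turn [0.01 0.   0.  ] shift [-0.03  0.01  3.1 ]
```

View pics/s27.png

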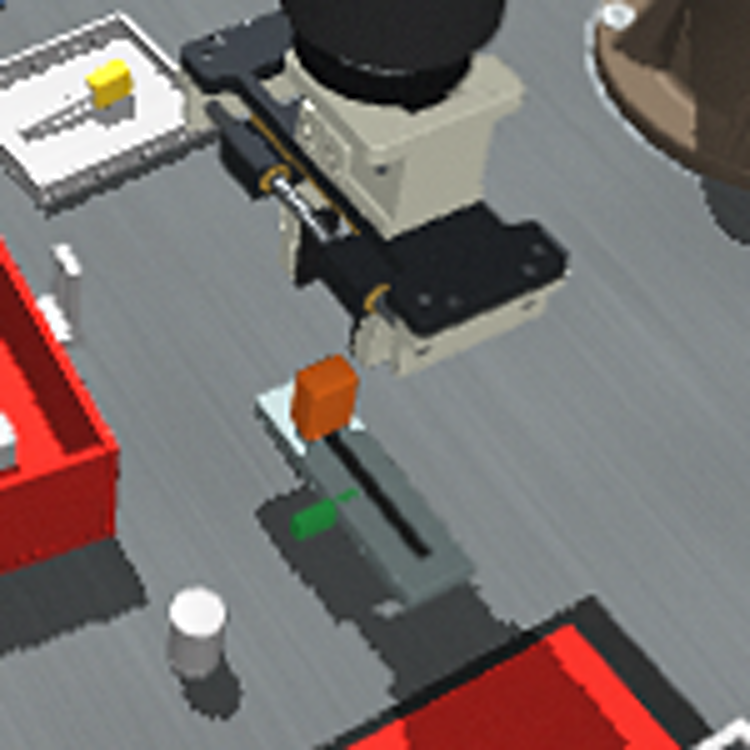

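View pics/t27.png

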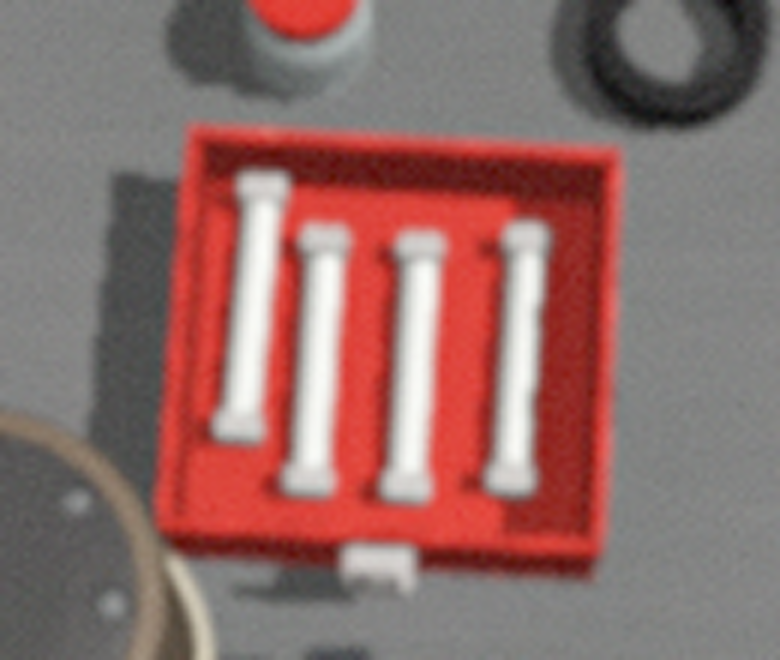

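The top view shows all four bars flat and separate on the crate floor. Now I grip the slider.

Call:
carry_out --targets '[[[0, 0, 0, 0, 0, 0.8, 0], [0, 0, 0, 0, 0, 0.9, 0], [0, 0, 0, 0, 0, 0.8, 0], [0, 0, 0, 0, 0, 0.5, 0], [0, 0, 0, 0, 0, 0, 0], [0, 0, 0, 0, 0, 0, -1], [0, 0, 0, 0, 0, 0, -1], [0, 0, 0, 0, 0, 0, -1], [0, 0, 0, 0, 0, 0, -1]]]' --squeeze 12

```text
t: 68.1
eef_pos: [0.4143, 0.1199, 0.2066]
ee_rot: [-3.141, -0.001, 0.031]
force: [-1.0, -1.2, 5.0]
width: 0.0199
```

Run:
```python
from h import *
go([.4135,.1195,.044],1.8)
```

```text
t 68.1 grasp [0.4144 0.1199 0.0473] yaw 1.78 w 0.0199 F [-1.  -1.2  5. ] | turn [-0.   -0.01 -0.  ] shift [-0.04  0.02  0.13]
```

Call:
carry_out --targets '[[[0, 0, 0, 0, -0.2, 0, -1], [0, 0, 0, 0, -0.4, 0, -1], [0, 0, 0, 0, -0.4, 0, -1], [0, 0, 0, 0, -0.4, 0, -1], [0, 0, 0, 0, -0.3, 0, -1], [0, 0, 0, 0, -0.1, 0, -1], [0, 0, 0, 0, 0, 0, -1]]]'

```text
t: 68.97
eef_pos: [0.413, 0.1654, 0.2067]
ee_rot: [-3.141, -0.001, 0.031]
force: [-1.2, 1.0, 5.7]
width: 0.0199
```

Call:
carry_out --targets '[[[0, 0, 0, 0, 0, 0, -0.3], [0, 0, 0, 0, 0, 0, 0], [0, 0, 0, 0, 0, 0, 0], [0, 0, 0, 0, 0, -0.4, 0], [0, 0, 0, 0, 0, -0.9, 0], [0, 0, 0, 0, 0, -0.9, 0], [0, 0, 0, 0, 0, -0.9, 0], [0, 0, 0, 0, 0.5, -0.9, 0], [0, 0, 0, 0, 0.9, 0, 0], [0, 0, 0, 0, 0.9, 0, 0], [0, 0, 0, 0, 0.9, 0, 0], [0, 0, 0, 0, 0.9, 0, 0], [0, 0, 0, 0, 0.9, 0, 0], [0, 0, 0, 0, 0.9, 0, 0], [0, 0, 0, 0, 0, 0, 0]]]'

```text
t: 70.85
eef_pos: [0.4171, 0.0163, 0.3067]
ee_rot: [-3.141, -0.0, 0.029]
force: [-0.8, -0.3, 0.5]
width: 0.0442
```

Run:
```python
from h import *
go([.4135,.1195,.044],1.8)
s,d=arm.grab_frame("scene"); crop(s,190,272,280,362,"pics/s28.png",8); save(s,"pics/s28f.png",1.5)
t,d=arm.grab_frame("top"); crop(t,195,245,165,245,"pics/t28.png",9); save(t,"pics/t28f.png",1.5)
y=np.array([-np.sin(.031),np.cos(.031)])
for n,img in(("top",t),("scene",s)):
    hsv=cv2.cvtColor(img,cv2.COLOR_RGB2HSV); H,S,V=hsv[...,0],hsv[...,1],hsv[...,2]
    og=(H>4)&(H<22)&(S>140); m=np.zeros_like(og); m[195:262,170:345]=1
    q=np.argwhere(og&m); print(n,np.round(q.mean(0),1),len(q))
```

```text
t 70.85 grasp [0.4171 0.0163 0.1474] yaw 1.66 w 0.0442 F [-0.8 -0.3  0.5] | turn [-0.   -0.   -0.02] shift [-0.01 -4.13  4.14]
top [nan nan] 0
scene [232.6 325. ] 176<stdin>:9: RuntimeWarning: Mean of empty slice.
  ret = um.true_divide(
```

View pics/s28.png

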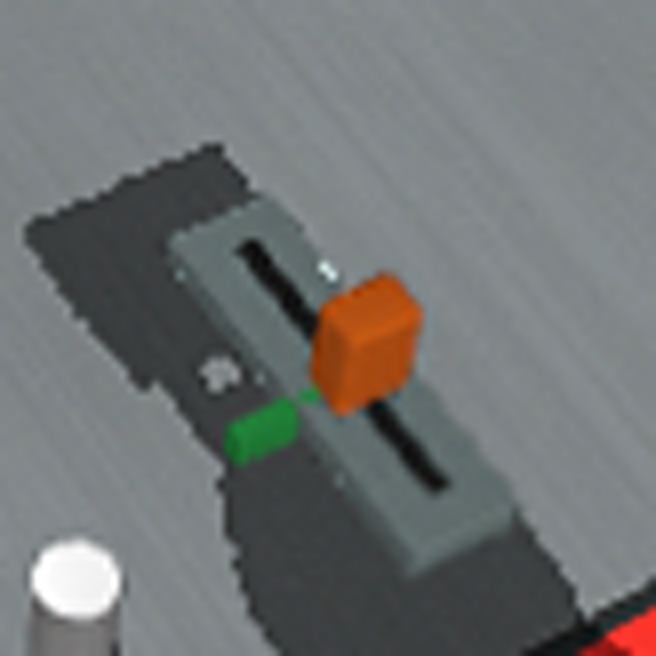

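View pics/t28.png

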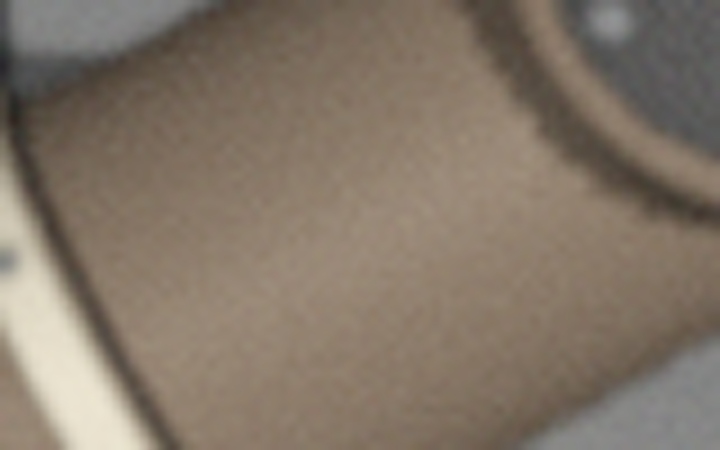

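The slider looks level with the mark from this side. I move the arm clear to check from above.

Call:
carry_out --targets '[[[0, 0, 0, 0.3, 0.9, -0.3, 0], [0, 0, 0, 0.3, 0.9, -0.3, 0], [0, 0, 0, 0.3, 0.9, -0.3, 0], [0, 0, 0, 0.3, 0.9, -0.3, 0], [0, 0, 0, 0.3, 0.9, 0, 0], [0, 0, 0, 0.3, 0.9, 0, 0], [0, 0, 0, 0.3, 0.9, 0, 0], [0, 0, 0, 0.3, 0.9, 0, 0], [0, 0, 0, 0.3, 0.9, 0, 0], [0, 0, 0, 0.3, 0.9, 0, 0], [0, 0, 0, 0, 0, 0, 0], [0, 0, 0, 0, 0, 0, 0]]]'

```text
t: 72.45
eef_pos: [0.4992, -0.2046, 0.3361]
ee_rot: [-3.141, 0.0, 0.031]
force: [-0.6, 1.2, -0.1]
width: 0.0436
```

Run:
```python
from h import *
s,d=arm.grab_frame("scene"); crop(s,190,272,280,362,"pics/s29.png",8); save(s,"pics/s29f.png",1.5)
t,dt=arm.grab_frame("top"); crop(t,195,245,165,245,"pics/t29.png",9); save(t,"pics/t29f.png",1.5)
yaw=np.radians(1.8); ex=np.array([np.cos(yaw),np.sin(yaw)]); ey=np.array([-np.sin(yaw),np.cos(yaw)])
for n,img,dd in(("top",t,dt),("scene",s,d)):
    c=cloud(n,dd); X,Y,Z=c[...,0],c[...,1],c[...,2]
    hsv=cv2.cvtColor(img,cv2.COLOR_RGB2HSV); H,S,V=hsv[...,0],hsv[...,1],hsv[...,2]
    reg=(X>.37)&(X<.48)&(Y>.1)&(Y<.24)
    q=np.argwhere((H>45)&(H<80)&(S>100)&reg)
    W=np.array([atz(n,x,.012)[:2] for x in q]); W=W[W[:,0]>.432]; mk=W.mean(0)
    q=np.argwhere((H>4)&(H<22)&(S>140)&reg&(Z>.051)); W=np.array([atz(n,x,.0545)[:2] for x in q]); tg=W.mean(0)
    yy=W@ey; print(n,"mark",np.round(mk,4),"tag",np.round(tg,4),"tag y - mark y",round(float((tg-mk)@ey),4),"tag ext",round(np.ptp(yy),4),round(np.ptp(W@ex),4), "mid", round((yy.max()+yy.min())/2-mk@ey,4))
```

```text
top mark [0.4441 0.1641] tag [0.4114 0.1655] tag y - mark y 0.0025 tag ext 0.0187 0.0244 mid 0.0028
scene mark [0.4465 0.1677] tag [0.4142 0.1689] tag y - mark y 0.0021 tag ext 0.0198 0.0273 mid 0.0025
```

View pics/t29.png

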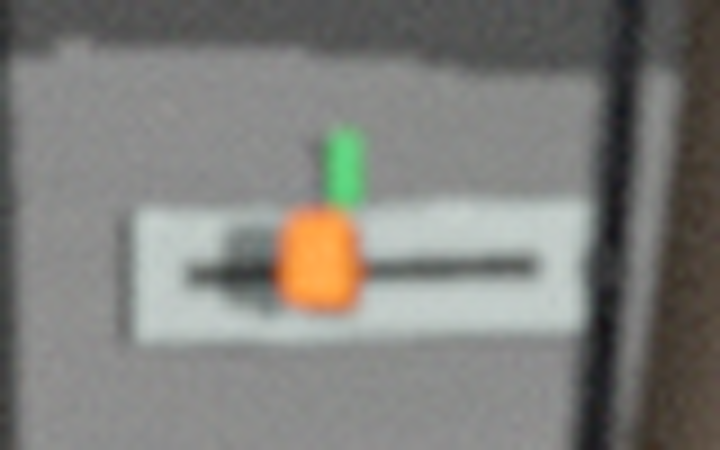

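View pics/s29.png

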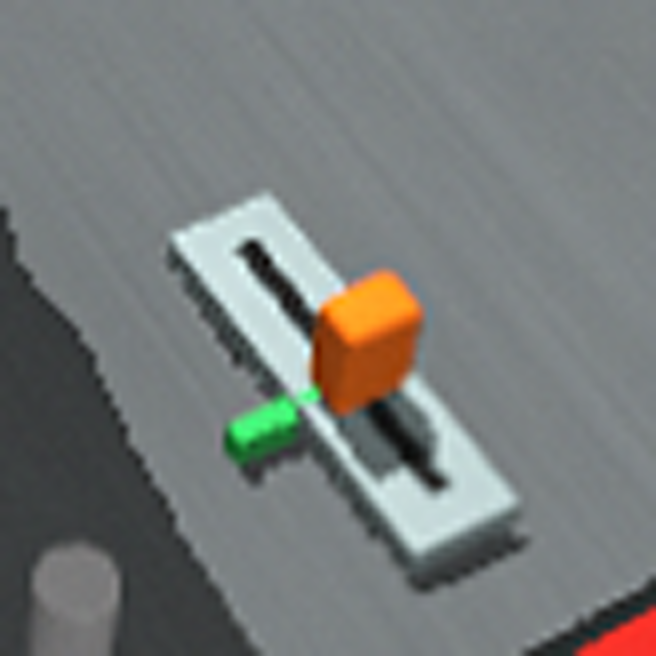

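View pics/t29f.png

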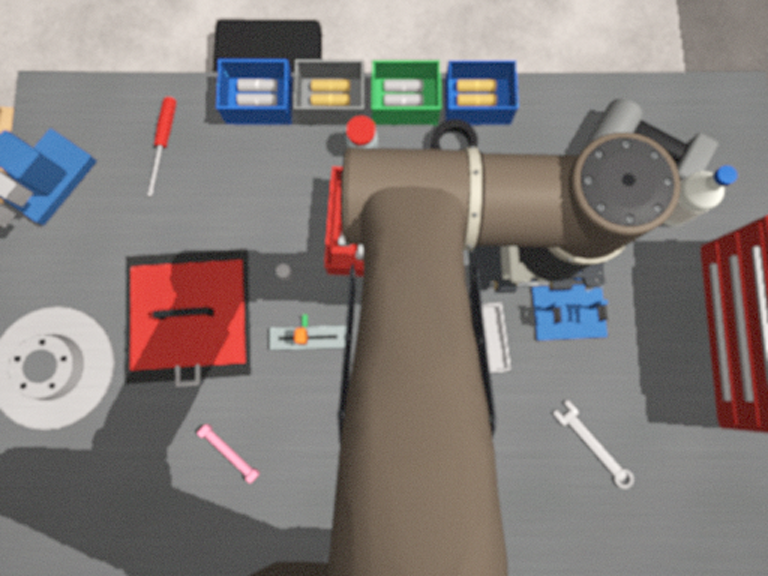

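Both cameras put the slider about 2 to 3 mm past the mark, which is inside the 5 mm limit. There is plenty of time, so I nudge it back for margin.

Run:
```python
from h import *
go([.413,.1654,.135],1.8)
```

```text
t 72.55 grasp [ 0.4991 -0.2045  0.177 ] yaw 1.82 w 0.0439 F [ 0.5 -0.4  0.1] | turn [-0. -0.  0.] shift [ -2.98 -14.89   1.68]
```

Call:
carry_out --targets '[[[0, 0, 0, -0.2, -0.99, 0, 0], [0, 0, 0, -0.2, -0.99, 0, 0], [0, 0, 0, -0.2, -0.99, 0, 0], [0, 0, 0, -0.2, -0.99, 0, 0], [0, 0, 0, -0.2, -0.99, 0, 0], [0, 0, 0, -0.2, -0.99, 0, 0], [0, 0, 0, -0.2, -0.99, 0, 0], [0, 0, 0, -0.2, -0.99, 0, 0], [0, 0, 0, -0.2, -0.99, 0, 0], [0, 0, 0, -0.2, -0.99, 0, 0], [0, 0, 0, -0.2, -0.99, 0, 0], [0, 0, 0, -0.2, -1, 0, 0], [0, 0, 0, -0.2, -1, 0.4, 0], [0, 0, 0, -0.2, -1, 0.6, 0], [0, 0, 0, -0.2, -1, 0.6, 0], [0, 0, 0, 0, 0, 0, 0], [0, 0, 0, 0, 0, 0, 0]]]'

```text
t: 74.68
eef_pos: [0.4125, 0.1647, 0.2965]
ee_rot: [-3.142, -0.0, 0.032]
force: [-0.3, -0.6, -0.1]
width: 0.0436
```

Run:
```python
from h import *
go([.413,.1654,.047],1.8)
```

```text
t 74.67 grasp [0.4126 0.1647 0.1372] yaw 1.84 w 0.0436 F [-0.3 -0.6 -0.1] | turn [-0.   -0.    0.01] shift [ 0.02 -0.03  3.61]
```

Call:
carry_out --targets '[[[0, 0, 0, 0, 0, 0.8, 0], [0, 0, 0, 0, 0, 0.9, 0], [0, 0, 0, 0, 0, 0.9, 0], [0, 0, 0, 0, 0, 0.7, 0], [0, 0, 0, 0, 0, 0.3, 0], [0, 0, 0, 0, 0, 0, 0], [0, 0, 0, 0, 0, 0, -1], [0, 0, 0, 0, 0, 0, -1], [0, 0, 0, 0, 0, 0, -1], [0, 0, 0, 0, 0, 0, -1], [0, 0, 0, 0, 0.07, 0, -1], [0, 0, 0, 0, 0, 0, -1], [0, 0, 0, 0, 0, 0, -1]]]'

```text
t: 76.3
eef_pos: [0.413, 0.163, 0.2066]
ee_rot: [-3.141, -0.001, 0.031]
force: [-2.3, 0.4, 6.2]
width: 0.0196
```

Run:
```python
from h import *
go([.413,.163,.047],1.8)
```

```text
t 76.3 grasp [0.413  0.163  0.0473] yaw 1.78 w 0.0196 F [-2.3  0.4  6.2] | turn [-0. -0. -0.] shift [-0.    0.    0.01]
```

Call:
carry_out --targets '[[[0, 0, 0, 0, 0, 0, -0.3], [0, 0, 0, 0, 0, 0, 0], [0, 0, 0, 0, 0, 0, 0], [0, 0, 0, 0, 0, -0.5, 0], [0, 0, 0, 0, 0, -0.9, 0], [0, 0, 0, 0, 0, -0.9, 0], [0, 0, 0, 0, 0, -0.9, 0], [0, 0, 0, 0, 0, -0.9, 0], [0, 0, 0, 0, -0.6, -0.9, 0], [0, 0, 0, -0.2, -0.9, -0.6, 0], [0, 0, 0, -0.2, -0.9, -0.5, 0], [0, 0, 0, -0.2, -0.9, 0, 0], [0, 0, 0, -0.2, -0.9, 0, 0], [0, 0, 0, -0.2, -0.9, 0, 0], [0, 0, 0, -0.2, -0.9, 0, 0], [0, 0, 0, -0.2, -0.9, 0, 0], [0, 0, 0, -0.2, -0.9, 0, 0], [0, 0, 0, -0.2, -0.9, 0, 0], [0, 0, 0, -0.2, -0.9, 0, 0]]]'

```text
t: 78.68
eef_pos: [0.355, 0.4026, 0.3586]
ee_rot: [3.141, 0.0, 0.031]
force: [0.9, -0.3, -0.3]
width: 0.0438
```

Call:
carry_out --targets '[[[0, 0, 0, -0.3, -0.9, 0, 0], [0, 0, 0, -0.3, -0.9, 0, 0], [0, 0, 0, -0.3, -0.9, 0, 0], [0, 0, 0, -0.3, -0.9, 0, 0], [0, 0, 0, -0.3, -0.9, 0, 0], [0, 0, 0, -0.3, -0.9, 0, 0], [0, 0, 0, 0, 0, 0, 0], [0, 0, 0, 0, 0, 0, 0]]]'

```text
t: 79.68
eef_pos: [0.3061, 0.5348, 0.3584]
ee_rot: [3.141, 0.0, 0.031]
force: [-0.3, -0.6, 0.3]
width: 0.0439
```

Run:
```python
from h import *
go([.413,.163,.047],1.8)
s,d=arm.grab_frame("scene"); crop(s,190,272,280,362,"pics/s30.png",6); save(s,"pics/s30f.png",1.5)
t,dt=arm.grab_frame("top"); save(t,"pics/t30f.png",1.5)
yaw=np.radians(1.8); ex=np.array([np.cos(yaw),np.sin(yaw)]); ey=np.array([-np.sin(yaw),np.cos(yaw)])
for n,img,dd in(("top",t,dt),("scene",s,d)):
    c=cloud(n,dd); X,Y,Z=c[...,0],c[...,1],c[...,2]
    hsv=cv2.cvtColor(img,cv2.COLOR_RGB2HSV); H,S,V=hsv[...,0],hsv[...,1],hsv[...,2]
    reg=(X>.37)&(X<.48)&(Y>.1)&(Y<.24)
    q=np.argwhere((H>45)&(H<80)&(S>100)&reg)
    W=np.array([atz(n,x,.012)[:2] for x in q]); W=W[W[:,0]>.432]; mk=W.mean(0)
    q=np.argwhere((H>4)&(H<22)&(S>140)&reg&(Z>.051)); W=np.array([atz(n,x,.0545)[:2] for x in q]); tg=W.mean(0)
    yy=W@ey; print(n,"mark",np.round(mk,4),"tag",np.round(tg,4),"tag-mark y",round(float((tg-mk)@ey),4),"mid", round((yy.max()+yy.min())/2-mk@ey,4))
    red=((H<8)|(H>172))&(S>150)&(X>.3)&(X<.6)&(Y>.24)&(Y<.55)&(Z<.03)
    print(" lid",cv2.minAreaRect((c[red][:,:2]*1000).astype(np.float32)) if red.sum()>50 else None)
    w=(S<70)&(V>110)&(X>.53)&(X<.72)&(Y>-.09)&(Y<.13)&(Z>.01)&(Z<.065)
    print(" bars z pct",np.round(np.percentile(Z[w],[2,50,98]),3))
    ye=(H>20)&(H<35)&(S>120)&(X>.3)&(X<.5)&(Y>-.25)&(Y<-.05); print(" pinhead",np.round(c[ye].mean(0),3))
    tr=(X>.33)&(X<.49)&(Y>-.26)&(Y<-.06)&(Z>.011)&(Z<.025); print(" tray",cv2.minAreaRect((c[tr][:,:2]*1000).astype(np.float32)))
```

```text
t 79.67 grasp [0.3061 0.5347 0.1991] yaw 1.78 w 0.0439 F [-0.3 -0.6  0.3] | turn [ 0.  0. -0.] shift [ 3.81 15.    6.08]
top mark [0.4443 0.164 ] tag [0.4116 0.1632] tag-mark y 0.0002 mid 0.0002
 lid ((456.8812255859375, 383.3460388183594), (198.30186462402344, 213.01705932617188), 3.7133734226226807)
 bars z pct [0.013 0.025 0.031]
 pinhead [ 0.391 -0.153  0.029]
 tray ((408.18719482421875, -154.56332397460938), (125.21039581298828, 107.98138427734375), 5.810266971588135)
scene mark [0.4463 0.1676] tag [0.4134 0.1662] tag-mark y -0.0004 mid -0.0
 lid ((454.17974853515625, 380.0978088378906), (198.61041259765625, 210.6566162109375), 3.629896402359009)
 bars z pct [0.013 0.022 0.028]
 pinhead [ 0.393 -0.151  0.019]
 tray ((409.3760070800781, -152.92855834960938), (127.2085189819336, 109.19068908691406), 5.175576210021973)
```

View pics/t30f.png

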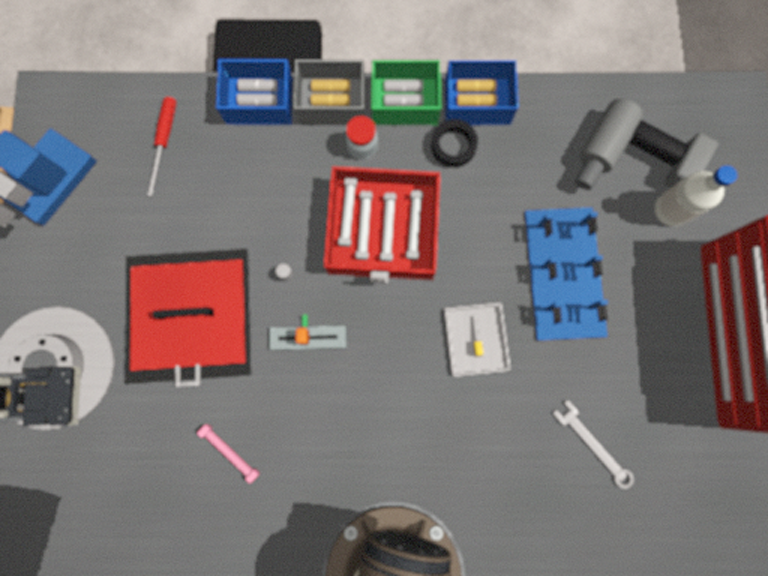

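View pics/s30f.png

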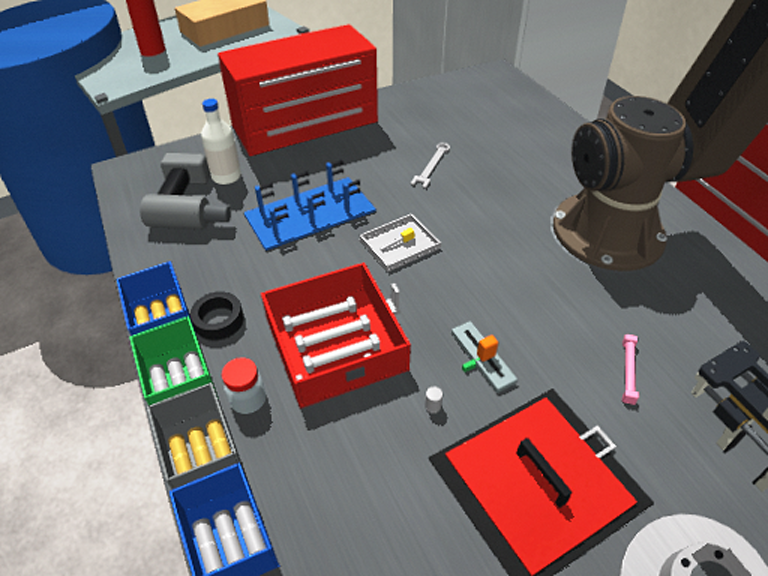

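Everything is in place: four bars in the open crate, pin in the tray, lid on the mat, slider level with the mark, jar upright and arm clear. I hand the job in.

```bash
python3 -c "
from station import arm
print(arm.job_done())"
```

```text
the job is handed in; nothing more can be done
None
```

The job is done and handed in at about 80 s on the robot's clock; the hand-in gave no verdict. I pulled the pin and put it in the tray, and laid the lid handle up on the mat. Then I put the loose steel bar D and rack bars A, B and C in the crate, and set the slider to the green mark last.

**Last checks, with both cameras:**
- **Bars:** all four lie flat inside the crate, with their top surfaces about 0.03 m or lower. The rack is empty.
- **Lid:** it lies flat within a few millimetres of the mat's middle.
- **Pin:** it lies inside the tray.
- **Slider:** it is within 0.5 mm of the mark along the track. My first placing was 2–3 mm past it, so I nudged it back.
- **Jar and arm:** the jar is standing, the crate is open, and the gripper is open and clear of everything.

**What disagreed:** bar D was knocked towards the crate's +y wall after I had placed it, but it stayed flat inside. The two cameras differ by 3–4 mm in absolute position, so I relied on their relative measurements.

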